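# Press a stack of weld coupons on a rotary-table screw press

### The job

Stack all the loose flat steel weld coupons squarely and flat on the anvil of the press turntable, between its stop pins, while it stands at the front, lay the aluminium pressing block on top in line with them, then turn the table clockwise half a turn to bring the stack centrally under the screw. Wind the crank down until the pad touches the block and then half a turn more and no further; wind it back until the pad is well clear, and turn the table on clockwise to complete one full turn. Finally lift the block off and put it back flat on the middle of its wooden board, leaving the coupons stacked on the anvil at the front and the other things on the bench where they are.

Things in the scene. Friction and masses are not known exactly. Their poses are not given: they have to be found in the camera images.
- coupon1: dark steel flat bar with a pale weld bead across its middle, 110 x 50 x 10 mm (its x, y, z), 0.42 kg. Origin at the centre of its underside. Two or three such coupons lie flat on the bench; a missing one reads None from the start
- coupon2: another coupon, identical to coupon1
- coupon3: another coupon, identical to coupon1
- block: plain aluminium pressing block 90 x 46 x 24 mm (its x, y, z), 0.27 kg, origin at the centre of its underside; starts flat on the board
- board: fixed wooden board 130 x 100 x 12 mm (x, y, z), home of the pressing block; origin at the centre of its underside, so the block rests 12 mm above it
- press: the grey bench screw press, fixed. Origin on the bench on the turntable's axis; its -x side faces the robot. Turntable: steel disc 268 mm across, top 45 mm above the bench, with the anvil on it centred 85 mm from the axis. Screw axis: 85 mm from the turntable's axis on the +x side, carried by a 55 mm wide beam (178 to 205 mm high) that reaches from a column 144 to 200 mm behind (+x of) the axis
- anvil_top (a point): centre of the top of the dark steel anvil on the turntable, 70 mm above the bench; anvil 40 mm radially (x), 110 mm tangentially (y), 25 mm high; turns with the table. Coupons lie lengthwise along this y and overhang 5 mm each side. Six 8 mm stop pins stand 28 mm above the anvil top at x +-35, y +-42 mm and x 0, y +-65 mm: 6 mm play; mid long sides free for fingers
- peg_a_top (a point): top centre of one black upright handpost on the turntable (20 mm diameter, 55 mm tall, top 100 mm above the bench, 105 mm from the table's axis, a quarter turn from the anvil, on the +y side of the press at table angle 0). It is a freely spinning sleeve, to be gripped or pushed to turn the table. The posts pass freely beneath the beam, but a gripper above them does not
- peg_b_top (a point): the same for the other handpost, opposite (-y side at table angle 0)
- dial (a joint): angle of the turntable about its upright axis, rad: 0 = anvil on the robot's side (front), straight opposite the column; grows CLOCKWISE seen from above; pi = anvil under the screw; 2 pi (6.28) = anvil back at the front after one full turn. End stops at -0.6 and 6.88. Friction holds it where it is left (about 3 N at a handpost turns it)
- crank (a joint): angle of the press crank, rad, grows CLOCKWISE seen from above and sends the screw down 16 mm per full turn (right-hand screw); crank, screw and pad move down together. Pad at 145 mm above the bench at 0; end stops at -0.1 and 22.6. Friction holds it (about 2.5 N at the handle)
- handle_grip (a point): point in the wooden crank handle, 50 mm from the screw axis: upright freely spinning sleeve of 20 mm diameter, 50 mm tall, from 31 mm below this point to 19 mm above it; this point is 306 mm above the bench at crank angle 0. At crank angle 0 the handle points to the -x side of the press. The crank arm lies just under the sleeve
- pad_face (a point): centre of the underside of the round steel pressure pad (42 mm diameter, 14 mm thick) at the foot of the screw, on the screw axis. It is carried by a spring
- pad (a joint): how far the sprung pad is pushed up against the screw, m: 0 while it touches nothing; after contact it grows by 0.016 m per turn of the crank (so half a turn gives 0.008, about 20 N); limit 0.016
- brush: bystander: hand brush
- tpiece: bystander: welded steel T-piece, 120 mm long, 50 mm high
- angle: bystander: aluminium angle, 120 mm long, 43 mm high
- rodpot: bystander: steel pot on a square plate with welding rods standing in it, 290 mm high
- hammer: bystander: hammer
- spray: bystander: spray can, 150 mm high
- mug: bystander: white mug
Things that resemble listed ones, but are neither listed nor needed, are in the scene too. Of the things shaped like the board, the wooden one is meant.

How it is judged:
By the outcome, as a careful person would: the job done as asked, in the order asked, and still so for the second after the job is handed in, with the robot touching nothing.
Of coupon1, coupon2, coupon3 only 2 to 3 are there at a start; the rules pass over those that are not, and their reading is None.
At some moment in a run one of coupon1, coupon2, coupon3 may be knocked a few centimetres aside while the robot is not near it.
Once in a run the grip may slacken for a moment while it holds something.
It also fails if it takes over 210 s, if anything falls off the work surface, if the arm or the gripper's body presses on something with over 40 N, if the wrist force passes 120 N, or if a joint passes its speed limit or range.

### The arm

A 7-joint arm with a two-finger parallel gripper is mounted at the origin on the work surface. World frame = base frame: x ahead of the robot, y to its left, z up, the work surface at z = 0. Lengths are in m, angles in rad, forces in N, time in s.
With the tool pointing down it reaches from about 0.425 to 0.875 m from the base axis. Payload 4.7 kg.
Tool frame: the origin (TCP) lies between the finger pads; the fingertips stand 8 mm ahead of it and the grasp point (between the pads) lies 11 mm behind it; x points along the fingers, y is the direction in which the jaws open and shut, and the axes are right-handed (so a half turn about x gives the same grasp; the last joint's range is limited). The gripper opens to 87 mm and grips with 3 to 60 N. Pads are 19 mm wide; open, the fingers measure 117 mm over their backs; the gripper's body (75 mm by 190 mm) begins 51 mm behind the grasp point.
Start: joints at [1.273, 0.321, -0.07, 1.45, 0.023, 1.371, -0.057], TCP at [0.199, -0.619, 0.231] pointing down, gripper open.
Joint ranges: [-2.86, 2.86], [-0.3, 2.09], [-1.38, 1.24], [0.06, 2.45], [-1.56, 4.7], [0.09, 2.05], [-2.69, 2.69]. Speed limits (rad/s): [2.57, 2.57, 3.14, 3.14, 3.14, 3.14, 3.14].

### API

Orientations are given as [roll, pitch, yaw] about the fixed x, y, z axes, in that order (R = Rz(yaw) Ry(pitch) Rx(roll)).
In Python, from bench import robot gives the robot as it stands.
- The arm moves only by the tool play_rows, never from a script. Its argument "motion" is one flat list of numbers, 7 for each row, row after row: the shift along the tool's x, y, z in mm, then the turn, a rotation vector about the tool's x, y, z in degrees, then the opening in per cent of the stroke, from 0 (shut) to 100 (fully open). In form: [tx, ty, tz, rx, ry, rz, claw, tx, ty, tz, rx, ry, rz, claw, ...]. A call has 1 to 5 rows; each row shifts and turns the commanded pose from where the row before left it, along the tool's axes as they then stand; what a row does not reach is not made up. A row lasts 1/8 s, in which the tool goes at most 62.5 mm and 10.7 degrees, less where a joint would pass 70% of its speed; a pose out of reach is approached as far as the arm can. A call with a gripper value outside its range is refused whole. The fingers move at their own pace and stop on an object; "force" is the grip in N (left out, the last holds). Time passes only in rows, so rows that do not move let the fingers close. It gives the time, the measured TCP pose, the force and the opening at its end, in the units of the state.
- robot.get_state(): the state, without advancing time (a new reading comes with each control period).
- robot.snapshot(name): name is "side" or "top"; returns a dict with "color" (384x512x3 uint8, blue, green, red), "camera_matrix" (3x3 intrinsics, pixels), "pose" (4x4, takes a point from camera to world coordinates). Camera axes: x right, y down, z forward; pixel columns grow to the right and rows downward; lengths in m; the calibration is good to about 2 mm. A picture is of the moment at which its call begins. There is no depth.
- robot.hand_in(): hands the job in, once; it reports no verdict.
The state is a dict: "clock": time; "joints": joint angles; "joint_velocities": joint speeds; "joint_efforts": joint torques, N m; "tcp_pos": TCP position; "tcp_rot": TCP orientation; "contact_force": force on the tool from outside, world axes, zero at the start; "wrist_torque": the same for the moment, N m; "opening": finger opening in m.
Only numpy, scipy, OpenCV 4.12 (cv2) and the standard library are available. Lean on these libraries where they do the work, as an engineer would, in place of code of your own. Each camera call takes 0.05 s, during which the arm holds its last target. There are 200 camera calls.

## Working session

There is one attempt and no reset: what is moved stays moved. The work goes in short steps, Python scripts to look and compute and a tool call to move; the robot and the scene stay as the last step left them, time stands still between calls to the robot, and variables do not carry over. Pictures are saved under pics/ and viewed, about 12 in all and at most 16, crops included, and the job is handed in when it is done.

Besides the shell and the picture viewer there is one more tool, called after "Emit:" as name(argument=value, ...) on one line, values as JSON. play_rows: Moves the arm, as the interface text tells. Its arguments: {"type":"object","properties":{"motion":{"type":"array","items":{"type":"number"}},"force":{"type":"number"}},"required":["motion"]}

```bash
ls; mkdir -p pics; cat > h.py <<'E'
import numpy as np, cv2
from bench import robot
def snap(n, f):
    s=robot.snapshot(n); cv2.imwrite(f'pics/{f}.png',s['color']); np.savez(f'pics/{f}.npz',K=s['camera_matrix'],P=s['pose']); return s
def load(f):
    d=np.load(f'pics/{f}.npz'); return d['K'],d['P']
def ray(f,u,v,z):
    K,P=load(f); d=P[:3,:3]@np.linalg.inv(K)@[u,v,1]; o=P[:3,3]; return (o+d*(z-o[2])/d[2])
def proj(f,p):
    K,P=load(f); p=np.atleast_2d(p); c=(p-P[:3,3])@P[:3,:3]; q=c@K.T; return q[:,:2]/q[:,2:]
E
python3 - <<'E'
from h import *
s=robot.get_state()
for k,v in s.items(): print(k,np.round(v,3))
for n in('top','side'):
    d=snap(n,n+'0'); print(n,np.round(d['pose'],3).tolist(),d['camera_matrix'].tolist())
a=cv2.imread('pics/top0.png'); b=cv2.imread('pics/side0.png')
cv2.imwrite('pics/t0.png',cv2.resize(a,(800,600))); cv2.imwrite('pics/s0.png',cv2.resize(b,(800,600)))
E
```

```text
pics
clock 0.0
joints [ 1.273  0.322 -0.07   1.452  0.023  1.371 -0.057]
joint_velocities [-0.001 -0.    -0.     0.001  0.    -0.    -0.002]
joint_efforts [-0.0000e+00 -4.9129e+01 -4.0400e-01 -3.1253e+01 -6.4000e-02  4.4000e-02
  0.0000e+00]
tcp_pos [ 0.199 -0.618  0.229]
tcp_rot [-1.521  1.569  1.933]
contact_force [-0.068 -0.528  0.529]
wrist_torque [ 0.035 -0.019  0.008]
opening 0.087
top [[0.024, -0.993, 0.117, 0.391], [-1.0, -0.022, 0.021, -0.029], [-0.018, -0.117, -0.993, 1.258], [0.0, 0.0, 0.0, 1.0]] [[349.2005063703594, 0.0, 257.72379101902527], [0.0, 349.2005063703594, 195.04589158533648], [0.0, 0.0, 1.0]]
side [[0.878, -0.243, 0.412, -0.141], [-0.478, -0.422, 0.77, -1.229], [-0.013, -0.874, -0.487, 0.966], [0.0, 0.0, 0.0, 1.0]] [[394.7225232204769, 0.0, 249.38437753087538], [0.0, 394.7225232204769, 185.73168204974266], [0.0, 0.0, 1.0]]
```

View pics/t0.png

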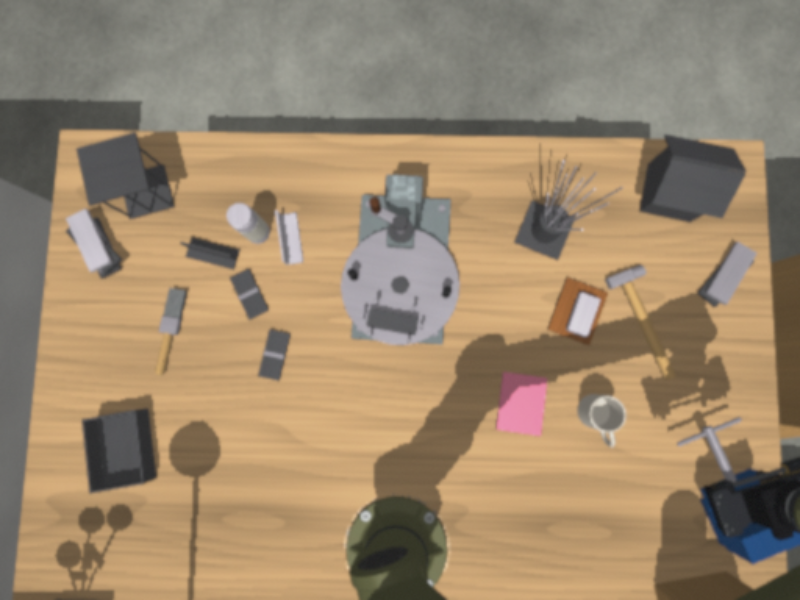

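View pics/s0.png

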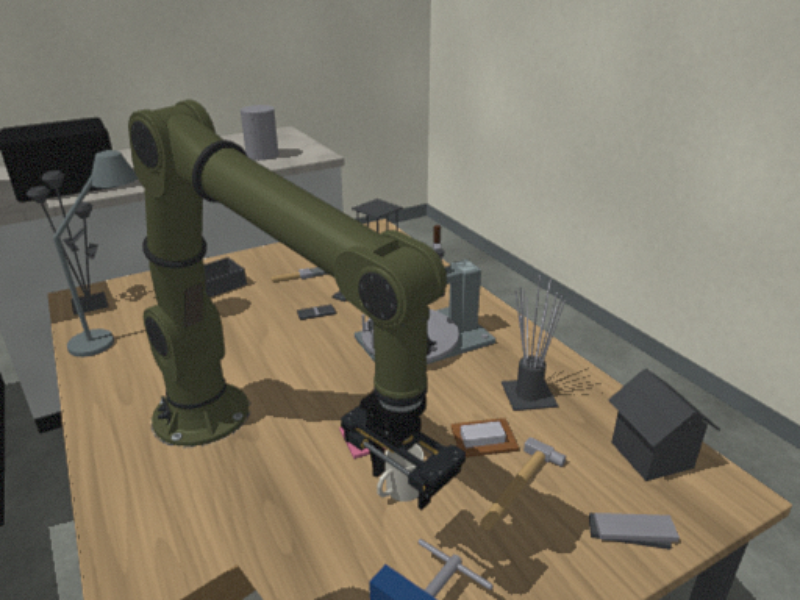

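Top view (800-px scale): the press is at (400,285) with the anvil at the front (392,318). Coupon candidates with beads are at (248,293) and (275,353), and there is a dark item at (212,251). The block is on the brown board at (580,312), and a pink pad is at (522,403). I'll crop closer to check.

```bash
python3 - <<'E'
from h import *
a=cv2.imread('pics/top0.png')
c1=cv2.resize(a[125:255,95:195],None,fx=4,fy=4,interpolation=cv2.INTER_CUBIC)
c2=cv2.resize(a[110:240,205:305],None,fx=4,fy=4,interpolation=cv2.INTER_CUBIC)
cv2.imwrite('pics/c1.png',np.hstack([c1,c2]))
for n,(u,v),z in [('cA',(248,293),.01),('cB',(275,353),.01),('dark',(212,251),.02),('board',(578,310),.012),('disc',(400,285),.045),('anv',(392,318),.07)]:
    print(n,ray('top0',u*.64,v*.64,z).round(3))
E
```

```text
cA [0.557 0.358 0.01 ]
cB [0.42  0.288 0.01 ]
dark [0.653 0.445 0.02 ]
board [ 0.534 -0.403  0.012]
disc [0.578 0.004 0.045]
anv [0.501 0.019 0.07 ]
```

View pics/c1.png

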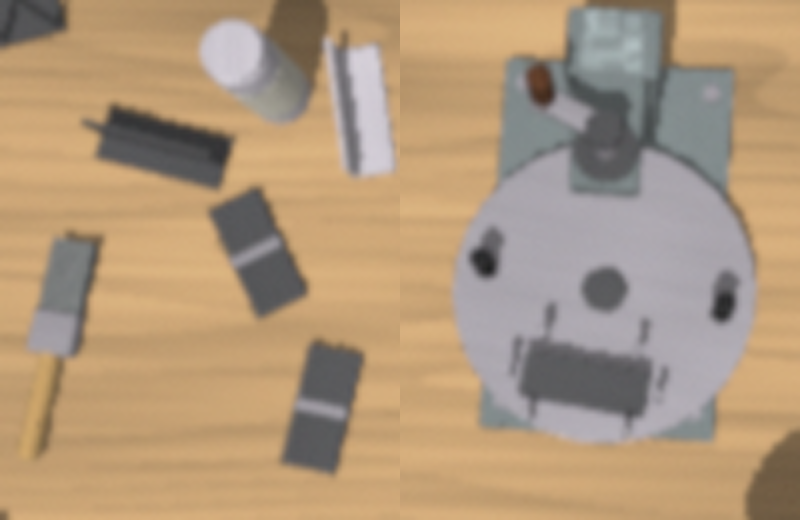

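```bash
python3 - <<'E'
from h import *
a=cv2.imread('pics/top0.png')
def o(x,y,x0=605-400,y0=110): return x0+(x-400+.5)/4-.5, y0+(y+.5)/4-.5
R=lambda x,y,z: ray('top0',*o(x,y),z)
for n,x,y,z in [('pegL',485,262,.1),('pegR',723,300,.1),('hub',605,289,.05),('discl',453,290,.045),('discr',756,290,.045),('discb',603,441,.045),('bTL',508,58,.01),('bTR',733,70,.01),('bBL',481,428,.01),('bBR',715,438,.01),
 ('aTL',530,340,.07),('aTR',652,355,.07),('aBR',642,415,.07),('aBL',520,396,.07),('beamL',570,190,.205),('beamR',640,194,.205),('handletop',540,75,.325),('colTL',567,10,.26),('colTR',662,10,.26)]:
    print(n,R(x,y,z).round(4))
# coupons: dark grey low saturation
hsv=cv2.cvtColor(a,cv2.COLOR_BGR2HSV); m=((hsv[...,1]<60)&(hsv[...,2]<190)).astype(np.uint8)
for box,name in [((140,170,175,205),'A'),((163,208,190,246),'B')]:
    x0,y0,x1,y1=box; k=np.zeros_like(m); k[y0:y1,x0:x1]=m[y0:y1,x0:x1]
    n,l,st,c=cv2.connectedComponentsWithStats(k); i=1+np.argmax(st[1:,4])
    ys,xs=np.nonzero(l==i); W=np.array([ray('top0',u,v,.01)[:2] for u,v in zip(xs,ys)])
    r=cv2.minAreaRect((W*1000).astype(np.float32)); ev=np.linalg.eigh(np.cov(W.T))[1][:,1]
    print(name,W.mean(0).round(4),r,'long axis deg',np.degrees(np.arctan2(ev[1],ev[0])),len(xs))
E
```

```text
pegL [0.592 0.105 0.1  ]
pegR [ 0.5639 -0.0956  0.1   ]
hub [0.579  0.0048 0.05  ]
discl [0.576  0.1388 0.045 ]
discr [ 0.5816 -0.1275  0.045 ]
discb [0.4463 0.0034 0.045 ]
bTL [0.799  0.1008 0.01  ]
bTR [ 0.7913 -0.1069  0.01  ]
bBL [0.457  0.1138 0.01  ]
bBR [ 0.4529 -0.0955  0.01  ]
aTL [0.5302 0.0675 0.07  ]
aTR [ 0.5196 -0.0374  0.07  ]
aBR [ 0.4681 -0.0299  0.07  ]
aBL [0.4819 0.0746 0.07  ]
beamL [0.6313 0.0293 0.205 ]
beamR [ 0.6292 -0.0246  0.205 ]
handletop [0.6843 0.0457 0.325 ]
colTL [0.7547 0.0323 0.26  ]
colTR [ 0.7559 -0.0381  0.26  ]
A [0.5565 0.3569] ((556.852294921875, 356.7613525390625), (108.03874206542969, 49.921138763427734), 29.192319869995117) long axis deg -152.0337008573044 390
B [0.4172 0.291 ] ((417.8945007324219, 291.2870788574219), (49.84236526489258, 108.26216888427734), 77.69355010986328) long axis deg 168.93322587453503 405
```

Two coupons with beads lie at A (.557,.357) and B (.418,.291). The dark finned bar at (212,251) is the T-piece. The pale L-shape at (290,237) is the angle. The wooden board with the white block is at (578,310), and the pink pad (522,403) is its decoy. The table stands about 0.1 rad off front. I'll first set it to the front by a handpost.

```bash
cat >> h.py <<'E'
from scipy.spatial.transform import Rotation as Ro
def rot(s): return Ro.from_euler('xyz',s['tcp_rot'])
def Rt(psi): c,s=np.cos(psi),np.sin(psi); return Ro.from_matrix(np.array([[0,c,s],[0,s,-c],[-1,0,0]]))
def psi(s): y=rot(s).as_matrix()[:,1]; return np.degrees(np.arctan2(y[1],y[0]))
def legs(*W):
    """waypoints (x,y,z,psi_deg): prints turn (done first, tool axes, deg) and then the shift (mm)"""
    s=robot.get_state(); R=rot(s); p=np.array(s['tcp_pos'])
    print('t',s['clock'],'tcp',p.round(4),'psi',round(psi(s),2),'open',round(s['opening'],4),'F',np.round(s['contact_force'],1),'j',np.round(s['joints'],2))
    for w in W:
        T=Rt(np.radians(w[3])); print('turn',np.degrees((R.inv()*T).as_rotvec()).round(1),'shift',(T.inv().apply(np.array(w[:3])-p)*1000).round(1)); R=T; p=np.array(w[:3])
E
python3 - <<'E'
from h import *
legs((.564,-.099,.16,0),(.564,-.099,.076,0))
legs((.564,-.099,.16,180),(.564,-.099,.076,180))
E
```

```text
t 0.1 tcp [ 0.1992 -0.6182  0.2296] psi -72.14 open 0.087 F [ 0.2  1.  -0. ] j [ 1.27  0.32 -0.07  1.45  0.02  1.37 -0.06]
turn [-72.1  -0.1   0.1] shift [  69.6  364.8 -519.2]
turn [0. 0. 0.] shift [84.  0.  0.]
t 0.1 tcp [ 0.1992 -0.6182  0.2296] psi -72.14 open 0.087 F [ 0.2  1.  -0. ] j [ 1.27  0.32 -0.07  1.45  0.02  1.37 -0.06]
turn [1.079e+02 1.000e-01 1.000e-01] shift [  69.6 -364.8  519.2]
turn [0. 0. 0.] shift [84.  0.  0.]
```

Emit:
play_rows(motion=[0, 0, 0, -9, 0, 0, 100, 0, 0, 0, -9, 0, 0, 100, 0, 0, 0, -9, 0, 0, 100, 0, 0, 0, -9, 0, 0, 100, 0, 0, 0, -9, 0, 0, 100])

```text
clock: 0.72
tcp_pos: [0.1993, -0.6184, 0.2299]
tcp_rot: [-2.308, 1.57, 1.936]
contact_force: [-0.9, -1.0, -0.4]
opening: 0.0871
```

Emit:
play_rows(motion=[0, 0, 0, -9, 0, 0, 100, 0, 0, 0, -9, 0, 0, 100, 0, 0, 0, -9, 0, 0, 100, 0, 30.4, -43.3, 0, 0, 0, 100, 0, 30.4, -43.3, 0, 0, 0, 100])

```text
clock: 1.35
tcp_pos: [0.2606, -0.5311, 0.2297]
tcp_rot: [-3.065, 1.57, 1.643]
contact_force: [0.0, -0.5, 0.1]
opening: 0.0868
```

Emit:
play_rows(motion=[0, 30.4, -43.3, 0, 0, 0, 100, 0, 30.4, -43.3, 0, 0, 0, 100, 0, 30.4, -43.3, 0, 0, 0, 100, 0, 30.4, -43.3, 0, 0, 0, 100, 0, 30.4, -43.3, 0, 0, 0, 100])

```text
clock: 1.98
tcp_pos: [0.4135, -0.3144, 0.2303]
tcp_rot: [-1.384, 1.57, -2.957]
contact_force: [0.5, -0.3, 0.0]
opening: 0.0872
```

Emit:
play_rows(motion=[0, 30.4, -43.3, 0, 0, 0, 100, 0, 30.4, -43.3, 0, 0, 0, 100, 0, 30.4, -43.3, 0, 0, 0, 100, 0, 30.4, -43.3, 0, 0, 0, 100, 0, 30.4, -43.3, 0, 0, 0, 100])

```text
clock: 2.6
tcp_pos: [0.5659, -0.0987, 0.2303]
tcp_rot: [-0.751, 1.57, -2.325]
contact_force: [0.3, -0.6, 0.5]
opening: 0.087
```

Emit:
play_rows(motion=[0, 0, 0, 0, 0, 0, 100, 0, 0, 0, 0, 0, 0, 100])

```text
clock: 2.85
tcp_pos: [0.5649, -0.1006, 0.2299]
tcp_rot: [-1.235, 1.569, -2.809]
contact_force: [0.2, 0.0, -0.2]
opening: 0.0874
```

```bash
python3 - <<'E'
from h import *
legs((.564,-.099,.16,0),(.564,-.099,.076,0))
snap('side','s1');snap('top','t1')
a=cv2.imread('pics/side0.png');a=cv2.imread('pics/s1.png'); t=cv2.imread('pics/t1.png')
cv2.imwrite('pics/v1.png',np.hstack([cv2.resize(a[130:300,200:400],None,fx=2,fy=2,interpolation=2),cv2.resize(t[100:270,200:400],None,fx=2,fy=2,interpolation=2)]))
for n,p in [('b',(.564,-.099,.1)),('a',(.594,.109,.1)),('hub',(.579,.005,.05)),('tcp',robot.get_state()['tcp_pos'])]: print(n,proj('s1',np.array(p)),proj('t1',np.array(p)))
E
```

```text
t 2.85 tcp [ 0.5649 -0.1006  0.2299] psi -0.14 open 0.0874 F [ 0.2  0.  -0.2] j [ 0.73  0.22 -0.69  1.63  0.14  1.35  0.02]
turn [-0.1  0.   0.1] shift [69.9 -0.9 -1.6]
turn [0. 0. 0.] shift [84.  0.  0.]
b [[271.88021493 212.81255208]] [[286.39430199 184.62741987]]
a [[253.21266026 188.77012134]] [[224.72552371 174.52748226]]
hub [[262.03371702 210.1483878 ]] [[255.81208916 181.8616131 ]]
tcp [[272.91326708 184.65672412]] [[290.12393579 178.01735663]]
```

View pics/v1.png

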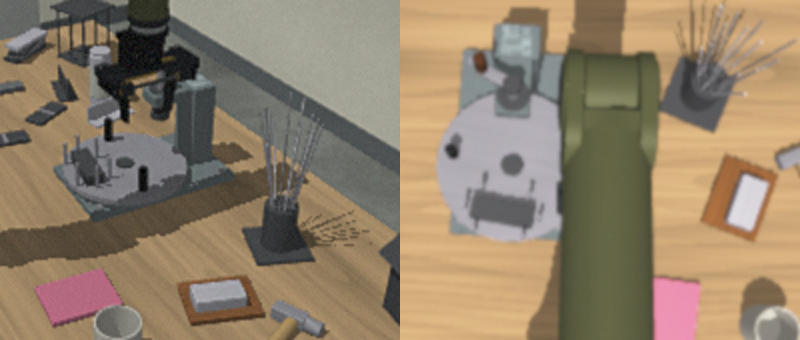

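Post tops agree with the prediction to about 1 px. Next I descend and grip peg_b.

Emit:
play_rows(motion=[35, 0, -0.8, 0, 0, 0, 70, 35, 0, -0.8, 0, 0, 0, 70, 30, 0, 0, 0, 0, 0, 70, 30, 0, 0, 0, 0, 0, 70, 24, 0, 0, 0, 0, 0, 70])

```text
clock: 3.58
tcp_pos: [0.5642, -0.1006, 0.0752]
tcp_rot: [-0.967, 1.569, -2.543]
contact_force: [-0.5, 0.2, 0.4]
opening: 0.0613
```

Emit:
play_rows(motion=[0, 0, 0, 0, 0, 0, 0, 0, 0, 0, 0, 0, 0, 0, 0, 0, 0, 0, 0, 0, 0, 0, 0, 0, 0, 0, 0, 0, 0, 0, 0, 0, 0, 0, 0], force=10)

```text
clock: 4.2
tcp_pos: [0.5646, -0.0985, 0.0769]
tcp_rot: [-1.188, 1.569, -2.762]
contact_force: [1.1, -0.4, 3.0]
opening: 0.0198
```

Emit:
play_rows(motion=[0, 0, 0, 0, 0, 0, 0, 0, 0, 0, 0, 0, 0, 0, 0, 0, 0, 0, 0, 0, 0, 0, 0, 0, 0, 0, 0, 0, 0, 0, 0, 0, 0, 0, 0])

```text
clock: 4.82
tcp_pos: [0.5656, -0.0987, 0.0769]
tcp_rot: [0.438, 1.57, -1.136]
contact_force: [-2.0, -1.1, 5.0]
opening: 0.0199
```

Emit:
play_rows(motion=[0, 2.2, 0.2, 0, 0, 0, 0, 0, 2.2, 0.2, 0, 0, 0, 0, 0, 2.2, 0.2, 0, 0, 0, 0, 0, 2.2, 0.2, 0, 0, 0, 0, 0, 2.2, 0.2, 0, 0, 0, 0])

```text
clock: 5.45
tcp_pos: [0.5766, -0.0996, 0.0769]
tcp_rot: [0.335, 1.57, -1.239]
contact_force: [-3.1, -1.0, 5.6]
opening: 0.0195
```

Emit:
play_rows(motion=[0, 0, 0, 0, 0, 0, 0, 0, 0, 0, 0, 0, 0, 0, 0, 0, 0, 0, 0, 0, 100, 0, 0, 0, 0, 0, 0, 100, 0, 0, 0, 0, 0, 0, 100])

```text
clock: 6.08
tcp_pos: [0.5762, -0.0991, 0.0761]
tcp_rot: [-2.312, 1.57, 2.398]
contact_force: [-0.0, -0.2, 0.0]
opening: 0.0421
```

Emit:
play_rows(motion=[-40, 0, 0, 0, 0, 0, 100, -40, 0, 0, 0, 0, 0, 100, -40, 0, 0, 0, 0, 0, 100, -40, 0, 0, 0, 0, 0, 100, -20, 0, 0, 0, 0, 0, 100])

```text
clock: 6.7
tcp_pos: [0.5773, -0.0992, 0.2587]
tcp_rot: [1.318, 1.568, -0.255]
contact_force: [-0.3, 0.2, -0.3]
opening: 0.0853
```

```bash
python3 - <<'E'
from h import *
legs((.42,-.25,.25,60),(.557,.357,.15,118-180),(.5565,.357,.15,-62+0))
E
```

```text
t 6.7 tcp [ 0.5773 -0.0992  0.2587] psi -0.12 open 0.0853 F [-0.3  0.2 -0.3] j [ 0.72  0.23 -0.7   1.56  0.15  1.4   0.01]
turn [-60.1   0.1  -0.1] shift [   8.7 -209.3  -60.8]
turn [122.   0.   0.] shift [ 100.  -471.6 -405.9]
turn [0. 0. 0.] shift [-0.  -0.2  0.4]
```

Emit:
play_rows(motion=[0, -35, 0, 0, 0, 0, 100, 0, -35, 0, 0, 0, 0, 100, 0, -35, 0, -9, 0, 0, 100, 0, -32, 0, 0, 0, 0, 100, 0, 0, -50, 0, 0, 0, 100])

```text
clock: 7.32
tcp_pos: [0.43, -0.0581, 0.2554]
tcp_rot: [-1.274, 1.569, -2.7]
contact_force: [1.3, 1.2, 0.2]
opening: 0.0869
```

Emit:
play_rows(motion=[0, 0, -50, 0, 0, 0, 100, 0, 0, -50, 0, 0, 0, 100, 0, 0, -50, 0, 0, 0, 100, 0, 0, -50, 0, 0, 0, 100, 0, 0, -40, 0, 0, 0, 100])

```text
clock: 7.95
tcp_pos: [0.394, 0.1844, 0.2558]
tcp_rot: [-0.96, 1.57, -2.374]
contact_force: [0.8, -0.3, -0.0]
opening: 0.0869
```

Emit:
play_rows(motion=[0, 0, 0, 9, 0, 0, 100, 0, 0, 0, 9, 0, 0, 100, 0, 0, 0, 9, 0, 0, 100, 0, 0, 0, 9, 0, 0, 100, 0, 0, 0, 9, 0, 0, 100])

```text
clock: 8.57
tcp_pos: [0.3946, 0.1823, 0.2557]
tcp_rot: [-0.728, 1.57, -2.934]
contact_force: [0.4, -0.4, -0.6]
opening: 0.0869
```

Emit:
play_rows(motion=[0, 0, 0, 9, 0, 0, 100, 0, 0, 0, 9, 0, 0, 100, 0, 0, 0, 8, 0, 0, 100, 0, 0, 0, 0, 0, 0, 100])

```text
clock: 9.07
tcp_pos: [0.3947, 0.1823, 0.2559]
tcp_rot: [-0.28, 1.57, -2.933]
contact_force: [0.4, -0.4, 0.6]
opening: 0.0865
```

```bash
python3 - <<'E'
from h import *
legs((.5565,.357,.12,-62),(.5565,.357,.010,-62))
E
```

```text
t 9.075 tcp [0.3947 0.1823 0.2559] psi -62.06 open 0.0865 F [ 0.4 -0.4  0.6] j [ 0.81 -0.28 -1.08  1.88 -0.25  1.41 -1.3 ]
turn [-0.1  0.1  0. ] shift [ 135.9  -78.3 -224.8]
turn [0. 0. 0.] shift [110.   0.  -0.]
```

Emit:
play_rows(motion=[0, -15.6, -45, 0, 0, 0, 100, 0, -15.6, -45, 0, 0, 0, 100, 0, -15.6, -45, 0, 0, 0, 100, 0, -15.6, -45, 0, 0, 0, 100, 36, -15.9, -44.8, 0, 0, 0, 100])

```text
clock: 9.7
tcp_pos: [0.5482, 0.3474, 0.2238]
tcp_rot: [-1.95, 1.569, 1.683]
contact_force: [0.2, -1.1, 1.5]
opening: 0.0869
```

Emit:
play_rows(motion=[50, 0, 0, 0, 0, 0, 100, 50, 0, 0, 0, 0, 0, 100, 0, 0, 0, 0, 0, 0, 100, 0, 0, 0, 0, 0, 0, 100])

```text
clock: 10.2
tcp_pos: [0.546, 0.3458, 0.1253]
tcp_rot: [-0.993, 1.57, 2.64]
contact_force: [0.3, 0.5, 0.1]
opening: 0.0872
```

```bash
python3 - <<'E'
from h import *
legs((.5565,.357,.010,-62))
snap('side','s2');snap('top','t2')
a=cv2.imread('pics/s2.png'); t=cv2.imread('pics/t2.png')
cv2.imwrite('pics/v2.png',np.hstack([cv2.resize(a[100:250,150:300],(400,400),interpolation=2),cv2.resize(t[110:240,205:335],(400,400),interpolation=2)]))
E
```

```text
t 10.2 tcp [0.546  0.3458 0.1253] psi -61.86 open 0.0872 F [0.3 0.5 0.1] j [ 0.17  0.63 -1.09  1.56  0.57  1.3  -2.07]
turn [0.1 0.  0. ] shift [115.3  -5.  -14.5]
```

View pics/v2.png

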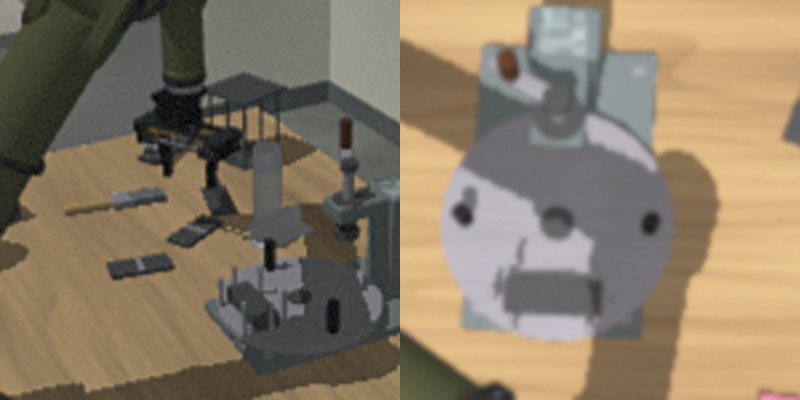

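Side crop: coupon A is at (195,232), B at (140,266), and the anvil is now nearly square at the front. I'll check that A's position holds in both views.

```bash
python3 - <<'E'
from h import *
o=lambda x,y:(150+(x+.5)*.375-.5,100+(y+.5)*.375-.5)
print('A side',ray('s2',*o(195,232),.01).round(4),'B side',ray('s2',*o(140,266),.01).round(4))
T=lambda x,y:(205+(x-400+.5)*.325-.5,110+(y+.5)*.325-.5)
for n,x,y,z in [('pegL',463,214,.075),('pegR',651,222,.075),('aTL',508,272,.07),('aTR',600,278,.07),('aBR',592,319,.07),('aBL',505,312,.07),('discL',441,222,.045),('discR',674,222,.045),('discB',556,340,.045)]: print(n,ray('t2',*T(x,y),z).round(4))
E
```

```text
A side [0.5498 0.3416 0.01  ] B side [0.4132 0.2788 0.01  ]
pegL [0.5821 0.11   0.075 ]
pegR [ 0.5775 -0.0998  0.075 ]
aTL [0.5186 0.0581 0.07  ]
aTR [ 0.5141 -0.0445  0.07  ]
aBR [ 0.4683 -0.0365  0.07  ]
aBL [0.4739 0.0601 0.07  ]
discL [0.5772 0.1384 0.045 ]
discR [ 0.5827 -0.1278  0.045 ]
discB [0.4453 0.0034 0.045 ]
```

Emit:
play_rows(motion=[40, -1.7, -5, 0, 0, 0, 100, 40, -1.7, -5, 0, 0, 0, 100, 15, -1.7, -4.5, 0, 0, 0, 100, 0, 0, 0, 0, 0, 0, 100])

```text
clock: 10.8
tcp_pos: [0.556, 0.3568, 0.0294]
tcp_rot: [-0.123, 1.569, -2.774]
contact_force: [-0.3, -0.0, 0.0]
opening: 0.0871
```

```bash
python3 - <<'E'
from h import *
a=cv2.imread('pics/s2.png'); hsv=cv2.cvtColor(a,cv2.COLOR_BGR2HSV); m=((hsv[...,1]<70)&(hsv[...,2]<140)).astype(np.uint8)
for nm,(x0,y0,x1,y1) in dict(A=(208,176,238,196),B=(186,190,220,208)).items():
    k=np.zeros_like(m);k[y0:y1,x0:x1]=m[y0:y1,x0:x1]; n,l,st,c=cv2.connectedComponentsWithStats(k); i=1+np.argmax(st[1:,4]); print(nm,st[i],c[i],ray('s2',*c[i],.008).round(4))
print(proj('s2',np.array([[.5565,.357,.01],[.417,.291,.01]])))
snap('side','s3'); a=cv2.imread('pics/s3.png'); cv2.imwrite('pics/v3.png',cv2.resize(a[130:220,170:290],None,fx=5,fy=5,interpolation=2))
print(proj('s3',np.array(robot.get_state()['tcp_pos'])))
E
```

```text
A [213 176  25  17 177] [225.31638418 184.10169492] [0.5735 0.3628 0.008 ]
B [190 195  25  10 161] [201.72670807 199.25465839] [0.4131 0.2846 0.008 ]
[[222.71733926 185.05448498]
 [201.9285773  198.07171777]]
[[222.48234341 181.4628159 ]]
```

View pics/v3.png

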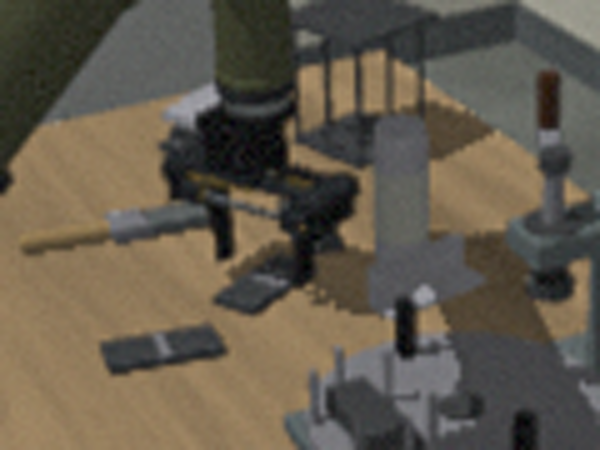

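The coupon lies between the fingers (222,245) and (305,270), so I grip.

Emit:
play_rows(motion=[10, 0, 0, 0, 0, 0, 100, 9.5, 0, 0, 0, 0, 0, 100, 0, 0, 0, 0, 0, 0, 0, 0, 0, 0, 0, 0, 0, 0, 0, 0, 0, 0, 0, 0, 0], force=40)

```text
clock: 11.48
tcp_pos: [0.5555, 0.3562, 0.0091]
tcp_rot: [0.137, 1.568, -2.515]
contact_force: [0.4, -0.7, 0.3]
opening: 0.0647
```

Emit:
play_rows(motion=[0, 0, 0, 0, 0, 0, 0, 0, 0, 0, 0, 0, 0, 0, 0, 0, 0, 0, 0, 0, 0, 0, 0, 0, 0, 0, 0, 0, -10, 0, 0, 0, 0, 0, 0])

```text
clock: 12.1
tcp_pos: [0.5548, 0.355, 0.0179]
tcp_rot: [0.232, 1.565, -2.419]
contact_force: [0.8, 0.2, -5.2]
opening: 0.0497
```

Emit:
play_rows(motion=[-30, 0, 0, 0, 0, 0, 0, -40, 0, 0, 0, 0, 0, 0, -40, 0, 0, 0, 0, 0, 0, -40, 0, 0, 0, 0, 0, 0, 0, 0, 0, 0, 0, 0, 0])

```text
clock: 12.72
tcp_pos: [0.5571, 0.3579, 0.1728]
tcp_rot: [3.134, 1.567, 0.483]
contact_force: [-0.5, -0.0, -3.9]
opening: 0.0494
```

```bash
python3 - <<'E'
from h import *
legs((.47,.20,.16,-2),(.497,.008,.16,-2),(.497,.008,.084,-2))
E
```

```text
t 12.725 tcp [0.5571 0.3579 0.1728] psi -61.92 open 0.0494 F [-0.5 -0.  -3.9] j [ 0.14  0.62 -1.1   1.47  0.55  1.39 -2.06]
turn [-59.9  -0.2  -0.1] shift [ 12.8 -81.5 160.8]
turn [0. 0. 0.] shift [  0.   33.7 190.9]
turn [0. 0. 0.] shift [76.  0. -0.]
```

Emit:
play_rows(motion=[0, 0, 0, -8.6, 0, 0, 0, 0, 0, 0, -8.6, 0, 0, 0, 0, 0, 0, -8.6, 0, 0, 0, 0, 0, 0, -8.6, 0, 0, 0, 0, 0, 0, -8.6, 0, 0, 0])

```text
clock: 13.35
tcp_pos: [0.5553, 0.3553, 0.1669]
tcp_rot: [-0.501, 1.565, -2.397]
contact_force: [-0.5, -0.2, -4.2]
opening: 0.0492
```

Emit:
play_rows(motion=[0, 0, 0, -8.6, 0, 0, 0, 0, 0, 0, -8.8, 0, 0, 0, 0, -20, 40, 0, 0, 0, 0, 0, -20, 40, 0, 0, 0, 0, 0, -20, 40, 0, 0, 0, 0])

```text
clock: 13.98
tcp_pos: [0.4911, 0.2361, 0.1671]
tcp_rot: [-1.2, 1.565, -2.798]
contact_force: [0.4, -1.6, -1.7]
opening: 0.0492
```

Emit:
play_rows(motion=[0, -20, 40, 0, 0, 0, 0, 0, 7, 40, 0, 0, 0, 0, 0, 6, 40, 0, 0, 0, 0, 0, 6, 40, 0, 0, 0, 0, 0, 0, 0, 0, 0, 0, 0])

```text
clock: 14.6
tcp_pos: [0.4869, 0.0728, 0.1679]
tcp_rot: [-0.775, 1.565, -2.38]
contact_force: [-0.2, 1.5, -3.8]
opening: 0.0493
```

```bash
python3 - <<'E'
from h import *
legs((.494,.0075,.16,-1.5),(.494,.0075,.082,-1.5))
E
```

```text
t 14.6 tcp [0.4869 0.0728 0.1679] psi -1.96 open 0.0493 F [-0.2  1.5 -3.8] j [ 1.04  0.22 -1.35  1.88  0.23  1.23 -0.42]
turn [-0.5  0.3  0.3] shift [ 7.9  8.8 65.1]
turn [0. 0. 0.] shift [78.  0. -0.]
```

Emit:
play_rows(motion=[0, 3, 22, 0, 0, 0, 0, 0, 3, 22, 0, 0, 0, 0, 0, 2.8, 21, -0.5, 0.3, 0.3, 0, 0, 0, 0, 0, 0, 0, 0, 0, 0, 0, 0, 0, 0, 0])

```text
clock: 15.22
tcp_pos: [0.4939, 0.0143, 0.1691]
tcp_rot: [2.682, 1.566, 1.095]
contact_force: [0.2, 0.9, -2.8]
opening: 0.0495
```

```bash
python3 - <<'E'
from h import *
legs((.494,.0075,.16,-1.5),(.494,.0075,.082,-1.5))
snap('side','s4');snap('top','t4')
a=cv2.imread('pics/s4.png')
cv2.imwrite('pics/v4.png',cv2.resize(a[150:250,200:320],None,fx=6,fy=6,interpolation=2))
print(proj('s4',np.array(robot.get_state()['tcp_pos'])))
E
```

```text
t 15.225 tcp [0.4939 0.0143 0.1691] psi -0.95 open 0.0495 F [ 0.2  0.9 -2.8] j [ 1.17  0.21 -1.35  1.88  0.22  1.22 -0.27]
turn [ 0.6 -0.3 -0.1] shift [9.1 0.3 6.8]
turn [0. 0. 0.] shift [78.  0. -0.]
[[242.90341533 189.88995928]]
```

View pics/v4.png

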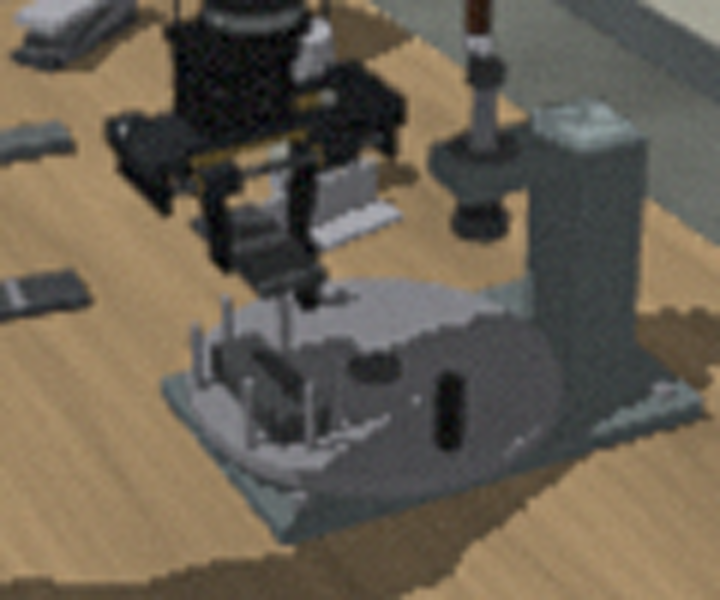

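Emit:
play_rows(motion=[0, 0.2, 6.8, 0.5, -0.2, 0, 0, 0, 0, 0, 0, 0, 0, 0, 25, 0, 0, 0, 0, 0, 0, 25, 0, 0, 0, 0, 0, 0, 0, 0, 0, 0, 0, 0, 0])

```text
clock: 15.95
tcp_pos: [0.4933, 0.0064, 0.1182]
tcp_rot: [-2.922, 1.569, 1.764]
contact_force: [0.9, 0.4, -3.0]
opening: 0.0495
```

```bash
python3 - <<'E'
from h import *
legs((.494,.0075,.0795,-1.5))
E
```

```text
t 15.95 tcp [0.4933 0.0064 0.1182] psi -1.48 open 0.0495 F [ 0.9  0.4 -3. ] j [ 1.09  0.29 -1.28  1.94  0.31  1.14 -0.34]
turn [ 0.  -0.1  0. ] shift [38.7  0.7 -1.2]
```

Emit:
play_rows(motion=[10, 0.3, -0.4, 0, 0, 0, 0, 10, 0.3, -0.4, 0, 0, 0, 0, 10, 0, -0.3, 0, 0, 0, 0, 4, 0, 0, 0, 0, 0, 0, 0, 0, 0, 0, 0, 0, 0])

```text
clock: 16.58
tcp_pos: [0.4954, 0.0075, 0.0854]
tcp_rot: [1.834, 1.568, 0.237]
contact_force: [0.4, -0.1, -4.4]
opening: 0.0492
```

Emit:
play_rows(motion=[1.5, 0, 0, 0, 0, 0, 0, 1.5, 0, 0, 0, 0, 0, 0, 1.5, 0, 0, 0, 0, 0, 0, 0, 0, 0, 0, 0, 0, 0])

```text
clock: 17.08
tcp_pos: [0.4955, 0.0073, 0.0811]
tcp_rot: [1.715, 1.567, 0.118]
contact_force: [0.3, 0.7, -4.1]
opening: 0.0494
```

Emit:
play_rows(motion=[0.7, -1, 0, 0, 0, 0, 0, 0.7, 0, 0, 0, 0, 0, 0, 0, 0, 0, 0, 0, 0, 0])

```text
clock: 17.45
tcp_pos: [0.4946, 0.0073, 0.0797]
tcp_rot: [1.708, 1.567, 0.111]
contact_force: [0.0, -0.1, -4.3]
opening: 0.0492
```

Emit:
play_rows(motion=[0.7, 0, 0, 0, 0, 0, 0, 0.7, 0, 0, 0, 0, 0, 0, 0, 0, 0, 0, 0, 0, 0])

```text
clock: 17.82
tcp_pos: [0.4947, 0.0073, 0.0791]
tcp_rot: [1.511, 1.568, -0.086]
contact_force: [-3.3, -0.6, 5.9]
opening: 0.0495
```

Emit:
play_rows(motion=[0, 0, 0, 0, 0, 0, 75, 0, 0, 0, 0, 0, 0, 75, 0, 0, 0, 0, 0, 0, 75, 0, 0, 0, 0, 0, 0, 75, -5, 0, 0, 0, 0, 0, 75])

```text
clock: 18.45
tcp_pos: [0.4943, 0.0074, 0.0832]
tcp_rot: [1.858, 1.568, 0.26]
contact_force: [-1.0, -0.6, -0.3]
opening: 0.065
```

Emit:
play_rows(motion=[-25, 0, 0, 0, 0, 0, 75, -25, 0, 0, 0, 0, 0, 75, -25, 0, 0, 0, 0, 0, 75, -25, 0, 0, 0, 0, 0, 100, -20, 0, 0, 0, 0, 0, 100])

```text
clock: 19.08
tcp_pos: [0.4945, 0.0075, 0.2046]
tcp_rot: [1.576, 1.566, -0.021]
contact_force: [0.9, -0.7, 1.4]
opening: 0.0782
```

```bash
python3 - <<'E'
from h import *
legs((.4178,.2912,.2,79),(.4178,.2912,.009,79))
E
```

```text
t 19.075 tcp [0.4945 0.0075 0.2046] psi -1.49 open 0.0782 F [ 0.9 -0.7  1.4] j [ 1.2   0.12 -1.33  1.83  0.13  1.28 -0.19]
turn [-80.5   0.2  -0.2] shift [   4.6  263.8 -129.4]
turn [0. 0. 0.] shift [191.   0.   0.]
```

Emit:
play_rows(motion=[0, -12, -40.2, 0, 0, 0, 100, 0, -12, -40.2, 0, 0, 0, 100, 0, -12, -40.2, 0, 0, 0, 100, 0, -12, -40.2, 0, 0, 0, 100, 0, -12, -40.2, 0, 0, 0, 100])

```text
clock: 19.7
tcp_pos: [0.4392, 0.2109, 0.2036]
tcp_rot: [1.419, 1.566, -0.178]
contact_force: [-0.3, -0.0, 0.7]
opening: 0.0871
```

Emit:
play_rows(motion=[0, -12, -40.2, 0, 0, 0, 100, 0, -12, -40.2, 0, 0, 0, 100, 0, 0, 0, -9, 0, 0, 100, 0, 0, 0, -9, 0, 0, 100, 0, 0, 0, -9, 0, 0, 100])

```text
clock: 20.32
tcp_pos: [0.4174, 0.2913, 0.2034]
tcp_rot: [1.278, 1.567, 0.159]
contact_force: [0.5, 0.2, -0.2]
opening: 0.087
```

Emit:
play_rows(motion=[0, 0, 0, -9, 0, 0, 100, 0, 0, 0, -9, 0, 0, 100, 0, 0, 0, -9, 0, 0, 100, 0, 0, 0, -9, 0, 0, 100, 0, 0, 0, -9, 0, 0, 100])

```text
clock: 20.95
tcp_pos: [0.4176, 0.291, 0.2035]
tcp_rot: [0.454, 1.567, 0.119]
contact_force: [0.5, -0.2, 0.7]
opening: 0.0873
```

Emit:
play_rows(motion=[0, 0, 0, -8.5, 0, 0, 100, 0, 0, 0, 0, 0, 0, 100, 0, 0, 0, 0, 0, 0, 100])

```text
clock: 21.32
tcp_pos: [0.4176, 0.2909, 0.2033]
tcp_rot: [0.295, 1.567, 0.1]
contact_force: [0.2, 0.3, 0.3]
opening: 0.0871
```

```bash
python3 - <<'E'
from h import *
legs((.4178,.2912,.11,79),(.4178,.2912,.009,79))
snap('side','s5');snap('top','t5')
a=cv2.imread('pics/s5.png'); t=cv2.imread('pics/t5.png')
cv2.imwrite('pics/v5.png',np.hstack([cv2.resize(a[130:250,170:290],(400,400),interpolation=2),cv2.resize(t[110:240,205:335],(400,400),interpolation=2)]))
hsv=cv2.cvtColor(a,cv2.COLOR_BGR2HSV); m=((hsv[...,1]<70)&(hsv[...,2]<140)).astype(np.uint8)
x0,y0,x1,y1=186,190,220,208
k=np.zeros_like(m);k[y0:y1,x0:x1]=m[y0:y1,x0:x1]; n,l,st,c=cv2.connectedComponentsWithStats(k); i=1+np.argmax(st[1:,4]); print(st[i],c[i],ray('s5',*c[i],.008).round(4))
E
```

```text
t 21.325 tcp [0.4176 0.2909 0.2033] psi 78.85 open 0.0871 F [0.2 0.3 0.3] j [ 0.58  0.23 -1.36  1.8   0.24  1.29  0.53]
turn [-0.1  0.2 -0.1] shift [93.3  0.4  0.1]
turn [0. 0. 0.] shift [101.   0.   0.]
[190 195  25  10 164] [201.73170732 199.27439024] [0.4131 0.2844 0.008 ]
```

View pics/v5.png

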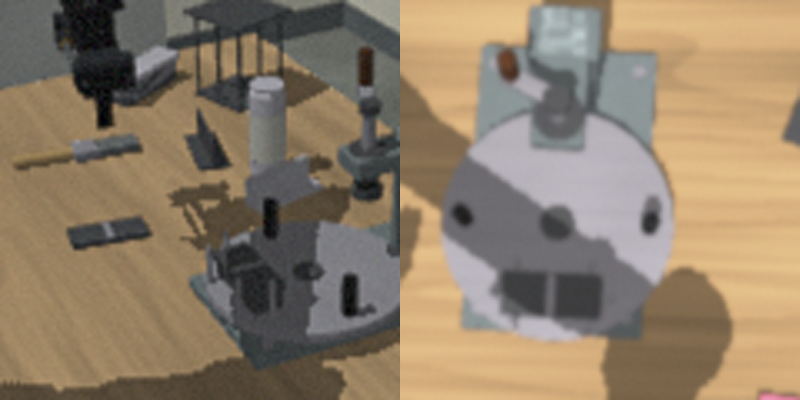

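Coupon 1 lies on the anvil with its bead at crop (551,295), on the anvil centre, and B has not moved. Next is picking B.

Emit:
play_rows(motion=[40, 0.4, 0, 0, 0.2, 0, 100, 40, 0, 0, 0, 0, 0, 100, 40, 0, 0, 0, 0, 0, 100, 40, 0, 0, 0, 0, 0, 100, 20, 0, 0, 0, 0, 0, 100])

```text
clock: 22.05
tcp_pos: [0.4168, 0.2908, 0.0213]
tcp_rot: [-2.95, 1.568, 3.14]
contact_force: [0.2, -0.4, 0.4]
opening: 0.0871
```

Emit:
play_rows(motion=[9, 0, 0, 0, 0, 0, 100, 5, 0, 0, 0, 0, 0, 100, 0, 0, 0, 0, 0, 0, 0, 0, 0, 0, 0, 0, 0, 0, 0, 0, 0, 0, 0, 0, 0], force=40)

```text
clock: 22.68
tcp_pos: [0.4183, 0.2916, 0.0098]
tcp_rot: [1.063, 1.569, 0.871]
contact_force: [-0.2, 0.3, 0.5]
opening: 0.0649
```

Emit:
play_rows(motion=[0, 0, 0, 0, 0, 0, 0, 0, 0, 0, 0, 0, 0, 0, 0, 0, 0, 0, 0, 0, 0, 0, 0, 0, 0, 0, 0, 0, -10, 0, 0, 0, 0, 0, 0])

```text
clock: 23.3
tcp_pos: [0.4166, 0.2904, 0.0184]
tcp_rot: [-2.701, 1.568, -2.893]
contact_force: [-0.7, 0.1, -4.2]
opening: 0.049
```

Emit:
play_rows(motion=[-30, 0, 0, 0, 0, 0, 0, -40, 0, 0, 0, 0, 0, 0, -40, 0, 0, 0, 0, 0, 0, -40, 0, 0, 0, 0, 0, 0, 0, 0, 0, 0, 0, 0, 0])

```text
clock: 23.92
tcp_pos: [0.4189, 0.2922, 0.1715]
tcp_rot: [0.608, 1.566, 0.416]
contact_force: [0.2, 0.3, -4.4]
opening: 0.0494
```

```bash
python3 - <<'E'
from h import *
legs((.4945,.0073,.17,-1.5))
T=lambda x,y:(205+(x-400+.5)*.325-.5,110+(y+.5)*.325-.5)
for n,x,y,z in [('bead',551,295,.08),('TL',500,270,.08),('TR',603,276,.08),('BR',600,318,.08),('BL',500,313,.08)]: print(n,ray('t5',*T(x,y),z).round(4))
E
```

```text
t 23.925 tcp [0.4189 0.2922 0.1715] psi 78.97 open 0.0494 F [ 0.2  0.3 -4.4] j [ 0.52  0.27 -1.31  1.84  0.27  1.24  0.5 ]
turn [80.5  0.1 -0.3] shift [  1.5  83.  282.8]
bead [0.4931 0.0092 0.08  ]
TL [0.5195 0.0663 0.08  ]
TR [ 0.5154 -0.0476  0.08  ]
BR [ 0.469  -0.0452  0.08  ]
BL [0.472  0.0648 0.08  ]
```

Emit:
play_rows(motion=[0, 0, 0, 9, 0, 0, 0, 0, 0, 0, 9, 0, 0, 0, 0, 0, 0, 9, 0, 0, 0, 0, 0, 0, 9, 0, 0, 0, 0, 0, 0, 9, 0, 0, 0])

```text
clock: 24.55
tcp_pos: [0.4165, 0.2901, 0.1671]
tcp_rot: [-1.845, 1.567, -2.828]
contact_force: [0.9, -0.3, -3.7]
opening: 0.0496
```

Emit:
play_rows(motion=[0, 0, 0, 9, 0, 0, 0, 0, 0, 0, 9, 0, 0, 0, 0, 0, 0, 9, 0, 0, 0, 0, 0, 0, 8.5, 0, 0, 0, 0, 0, 0, 0, 0, 0, 0])

```text
clock: 25.18
tcp_pos: [0.4166, 0.2903, 0.1674]
tcp_rot: [-1.272, 1.568, -2.867]
contact_force: [-0.0, 0.2, -3.9]
opening: 0.0496
```

Emit:
play_rows(motion=[0, 11.9, 40, 0, 0, 0, 0, 0, 11.9, 40, 0, 0, 0, 0, 0, 11.9, 40, 0, 0, 0, 0, 0, 11.9, 40, 0, 0, 0, 0, 0, 11.9, 40, 0, 0, 0, 0])

```text
clock: 25.8
tcp_pos: [0.4714, 0.0882, 0.168]
tcp_rot: [-1.873, 1.569, 2.817]
contact_force: [0.9, 0.4, -4.3]
opening: 0.0494
```

Emit:
play_rows(motion=[0, 11.9, 40, 0, 0, 0, 0, 0, 11.9, 40, 0, 0, 0, 0, 0, 0, 0, 0, 0, 0, 0, 0, 0, 0, 0, 0, 0, 0, 0, 0, 0, 0, 0, 0, 0])

```text
clock: 26.42
tcp_pos: [0.4932, 0.0105, 0.1685]
tcp_rot: [-2.605, 1.569, 2.084]
contact_force: [0.9, -0.3, -4.4]
opening: 0.0495
```

```bash
python3 - <<'E'
from h import *
legs((.4945,.0073,.092,-1.5))
E
```

```text
t 26.425 tcp [0.4932 0.0105 0.1685] psi -1.33 open 0.0495 F [ 0.9 -0.3 -4.4] j [ 0.73  0.08 -0.83  1.89  0.06  1.2  -0.14]
turn [ 0.2 -0.1  0. ] shift [76.5  1.4  3.2]
```

Emit:
play_rows(motion=[20, 0.7, 1.6, 0.2, 0, 0, 0, 20, 0.7, 1.6, 0, 0, 0, 0, 20, 0, 0, 0, 0, 0, 0, 10, 0, 0, 0, 0, 0, 0, 0, 0, 0, 0, 0, 0, 0])

```text
clock: 27.05
tcp_pos: [0.4945, 0.0066, 0.0985]
tcp_rot: [-2.449, 1.569, 2.235]
contact_force: [0.0, -0.4, -4.4]
opening: 0.0492
```

Emit:
play_rows(motion=[2, 0, 0, 0, 0, 0, 0, 2, 0, 0, 0, 0, 0, 0, 1.5, 0, 0, 0, 0, 0, 0, 0, 0, 0, 0, 0, 0, 0])

```text
clock: 27.55
tcp_pos: [0.495, 0.0059, 0.0934]
tcp_rot: [3.079, 1.57, 1.479]
contact_force: [0.7, 0.7, -3.4]
opening: 0.0495
```

Emit:
play_rows(motion=[1, -0.5, -1.4, 0, 0, 0, 0, 1, 0, 0, 0, 0, 0, 0, 1, 0, 0, 0, 0, 0, 0, 0, 0, 0, 0, 0, 0, 0])

```text
clock: 28.05
tcp_pos: [0.4945, 0.0074, 0.0903]
tcp_rot: [-3.011, 1.57, 1.672]
contact_force: [-0.4, 0.4, -4.1]
opening: 0.0497
```

Emit:
play_rows(motion=[0.7, 0, 0, 0, 0, 0, 0, 0.7, 0, 0, 0, 0, 0, 0, 0, 0, 0, 0, 0, 0, 0])

```text
clock: 28.42
tcp_pos: [0.4946, 0.0074, 0.0894]
tcp_rot: [3.132, 1.57, 1.531]
contact_force: [-1.8, -0.3, 0.3]
opening: 0.0492
```

Emit:
play_rows(motion=[0, 0, 0, 0, 0, 0, 75, 0, 0, 0, 0, 0, 0, 75, 0, 0, 0, 0, 0, 0, 75, 0, 0, 0, 0, 0, 0, 75, -5, 0, 0, 0, 0, 0, 75])

```text
clock: 29.05
tcp_pos: [0.4943, 0.0074, 0.0939]
tcp_rot: [-2.663, 1.569, 2.02]
contact_force: [0.2, -0.2, -0.3]
opening: 0.0652
```

Emit:
play_rows(motion=[-25, 0, 0, 0, 0, 0, 75, -25, 0, 0, 0, 0, 0, 75, -25, 0, 0, 0, 0, 0, 75, -30, 0, 0, 0, 0, 0, 100, -30, 0, 0, 0, 0, 0, 100])

```text
clock: 29.68
tcp_pos: [0.4945, 0.0074, 0.2303]
tcp_rot: [2.704, 1.57, 1.103]
contact_force: [-0.3, -0.3, 0.8]
opening: 0.0782
```

```bash
python3 - <<'E'
from h import *
a=cv2.imread('pics/t5.png'); hsv=cv2.cvtColor(a,cv2.COLOR_BGR2HSV)
x0,y0,x1,y1=345,170,395,225
def meas(m,z,nm):
    k=np.zeros(m.shape,np.uint8);k[y0:y1,x0:x1]=m[y0:y1,x0:x1]; k=cv2.morphologyEx(k,cv2.MORPH_CLOSE,np.ones((3,3)))
    n,l,st,c=cv2.connectedComponentsWithStats(k); i=1+np.argmax(st[1:,4]); cs,_=cv2.findContours((l==i).astype(np.uint8),0,2)
    ys,xs=np.nonzero(l==i); W=np.array([ray('t5',u,v,z)[:2] for u,v in zip(xs,ys)])*1000
    C=np.array([ray('t5',*p,z)[:2] for p in cs[0][:,0]])*1000
    hull=cv2.convexHull(C.astype(np.float32)); ev=np.linalg.eigh(np.cov(W.T))[1][:,1]
    print(nm,st[i],'mean',W.mean(0).round(1),cv2.minAreaRect(hull),np.degrees(np.arctan2(ev[1],ev[0])).round(1))
meas((hsv[...,1]<60)&(hsv[...,2]>140),.036,'block')
# board: brown vs bench
print(hsv[190:194,348:395,:].mean(0).astype(int).tolist()[::4])
b=((hsv[...,1]>130))|((hsv[...,1]<60)&(hsv[...,2]>140)); meas(b,.012,'board')
cv2.imwrite('pics/v6.png',cv2.resize(a[165:230,340:405],None,fx=8,fy=8,interpolation=2))
legs((.534,-.403,.2,0))
E
```

```text
block [363 187  21  29 382] mean [ 522.8 -407. ] ((523.2932739257812, -407.0838317871094), (48.89249038696289, 95.97872924804688), 71.023193359375) 160.0
[[17, 103, 218], [17, 105, 215], [16, 111, 167], [13, 157, 171], [13, 159, 165], [9, 77, 129], [139, 6, 225], [141, 6, 222], [146, 8, 212], [10, 92, 178], [15, 113, 204], [17, 105, 215]]
board [351 178  38  42 998] mean [ 532.9 -401.1] ((533.6416625976562, -401.262939453125), (98.77381134033203, 129.72628784179688), 70.09446716308594) 159.1
t 29.675 tcp [0.4945 0.0074 0.2303] psi -1.69 open 0.0782 F [-0.3 -0.3  0.8] j [ 0.76  0.02 -0.83  1.8   0.02  1.32 -0.1 ]
turn [-1.7 -0.1 -0. ] shift [ 30.3  39.5 410.4]
```

View pics/v6.png

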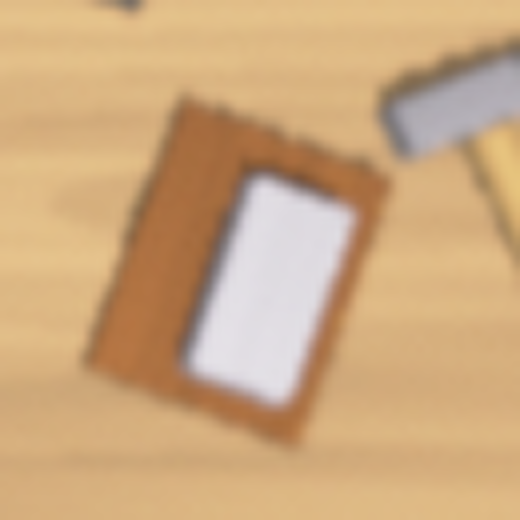

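Emit:
play_rows(motion=[0, 0, 0, 9, 0, 0, 100, 0, 0, 0, 9, 0, 0, 100, 0, 0, 0, 9, 0, 0, 100, 0, 0, 0, 9, 0, 0, 100, 0, 0, 0, 9, 0, 0, 100])

```text
clock: 30.3
tcp_pos: [0.4946, 0.0074, 0.2293]
tcp_rot: [-2.768, 1.57, 1.124]
contact_force: [0.8, -0.6, 0.1]
opening: 0.0867
```

Emit:
play_rows(motion=[0, 0, 0, 9, 0, 0, 100, 0, 0, 0, 9, 0, 0, 100, 0, 0, 0, 9, 0, 0, 100, 0, 0, 0, 9, 0, 0, 100, 0, 0, 0, 9, 0, 0, 100])

```text
clock: 30.92
tcp_pos: [0.4946, 0.0073, 0.2293]
tcp_rot: [-1.965, 1.57, 1.142]
contact_force: [-0.7, -0.5, 0.7]
opening: 0.0872
```

Emit:
play_rows(motion=[0, 0, 0, 9, 0, 0, 100, 0, 0, 0, 9.3, 0, 0, 100, 0, 38, -16.8, 0, 0, 0, 100, 0, 38, -16.8, 0, 0, 0, 100, 0, 38, -16.8, 0, 0, 0, 100])

```text
clock: 31.55
tcp_pos: [0.503, -0.1183, 0.2293]
tcp_rot: [-2.14, 1.57, 0.652]
contact_force: [0.5, 0.0, 0.3]
opening: 0.0868
```

Emit:
play_rows(motion=[0, 38, -16.8, 0, 0, 0, 100, 0, 38, -16.8, 0, 0, 0, 100, 0, 38, -16.8, 0, 0, 0, 100, 0, 38, -16.8, 0, 0, 0, 100, 0, 38, -16.8, 0, 0, 0, 100])

```text
clock: 32.17
tcp_pos: [0.5169, -0.3257, 0.229]
tcp_rot: [-1.725, 1.57, 1.068]
contact_force: [0.0, -0.6, 1.2]
opening: 0.0872
```

Emit:
play_rows(motion=[0, 38, -16.8, 0, 0, 0, 100, 0, 38, -16.8, 0, 0, 0, 100, 0, 0, 0, 0, 0, 0, 100, 0, 0, 0, 0, 0, 0, 100])

```text
clock: 32.67
tcp_pos: [0.5227, -0.4066, 0.2285]
tcp_rot: [-1.374, 1.568, 1.419]
contact_force: [0.9, 0.5, 0.1]
opening: 0.0872
```

```bash
python3 - <<'E'
from h import *
legs((.523,-.407,.06,-110),(.523,-.407,.024,-110))
snap('top','t7'); snap('side','s7'); t=cv2.imread('pics/t7.png')
cv2.imwrite('pics/v7.png',np.hstack([cv2.resize(t[170:225,225:285],(440,400),interpolation=2),cv2.resize(cv2.imread('pics/s7.png')[160:250,190:280],(360,400),interpolation=2)]))
E
```

```text
t 32.675 tcp [ 0.5227 -0.4066  0.2285] psi -109.99 open 0.0872 F [0.9 0.5 0.1] j [ 1.01  0.39 -0.51  1.4   0.19  1.39 -1.43]
turn [0.  0.  0.1] shift [168.5   0.3  -0.5]
turn [0. 0. 0.] shift [36.  0. -0.]
```

View pics/v7.png

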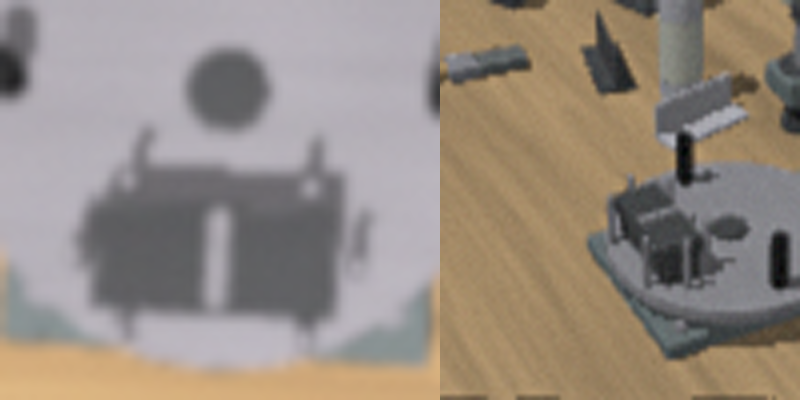

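Emit:
play_rows(motion=[40, 0, 0, 0, 0, 0, 100, 40, 0, 0, 0, 0, 0, 100, 40, 0, 0, 0, 0, 0, 100, 40, 0, 0, 0, 0, 0, 100, 26, 0, -0.5, 0, 0, 0, 100])

```text
clock: 33.4
tcp_pos: [0.5225, -0.4053, 0.0409]
tcp_rot: [-0.721, 1.568, 2.073]
contact_force: [-1.0, 0.4, 0.3]
opening: 0.0871
```

Emit:
play_rows(motion=[18, 0, 0, 0, 0, 0, 100, 0, 0, 0, 0, 0, 0, 0, 0, 0, 0, 0, 0, 0, 0, 0, 0, 0, 0, 0, 0, 0, 0, 0, 0, 0, 0, 0, 0], force=30)

```text
clock: 34.02
tcp_pos: [0.5234, -0.4077, 0.0255]
tcp_rot: [-2.774, 1.57, 0.018]
contact_force: [-0.1, 0.2, 0.2]
opening: 0.0549
```

Emit:
play_rows(motion=[0, 0, 0, 0, 0, 0, 0, 0, 0, 0, 0, 0, 0, 0, 0, 0, 0, 0, 0, 0, 0, 0, 0, 0, 0, 0, 0, 0, -6, 0, 0, 0, 0, 0, 0])

```text
clock: 34.65
tcp_pos: [0.522, -0.4066, 0.0294]
tcp_rot: [-0.66, 1.568, 2.133]
contact_force: [0.3, -0.1, -2.8]
opening: 0.0462
```

```bash
python3 - <<'E'
from h import *
legs((.523,-.407,.2,-110))
T=lambda x,y:(225+(x+.5)*60/440-.5,170+(y+.5)*55/400-.5)
for n,x,y,z in [('bead',217,258,.09),('TL',92,203,.09),('TR',337,208,.09),('BR',333,312,.09),('BL',95,303,.09),('pRL',128,182,.098),('pRR',312,185,.098),('pFL',128,318,.084),('pFR',307,325,.084),('pR',360,235,.084),('hub',229,88,.05)]: print(n,ray('t7',*T(x,y),z).round(4))
t=cv2.imread('pics/t5.png')
cv2.imwrite('pics/v8.png',cv2.resize(t[80:384,270:512],None,fx=1.95,fy=1.95,interpolation=2))
E
```

```text
t 34.65 tcp [ 0.522  -0.4066  0.0294] psi -110.01 open 0.0462 F [ 0.3 -0.1 -2.8] j [ 0.98  0.55 -0.47  1.61  0.28  1.05 -1.49]
turn [-0.   0.1  0.1] shift [-170.6    0.    -1.1]
bead [0.4939 0.0075 0.09  ]
TL [0.5182 0.0656 0.09  ]
TR [ 0.5183 -0.047   0.09  ]
BR [ 0.4702 -0.0461  0.09  ]
BL [0.4718 0.0628 0.09  ]
pRL [0.5274 0.0488 0.098 ]
pRR [ 0.5279 -0.0352  0.098 ]
pFL [0.4656 0.0479 0.084 ]
pFR [ 0.4643 -0.0344  0.084 ]
pR [ 0.5066 -0.0579  0.084 ]
hub [0.5797 0.0051 0.05  ]
```

View pics/v8.png

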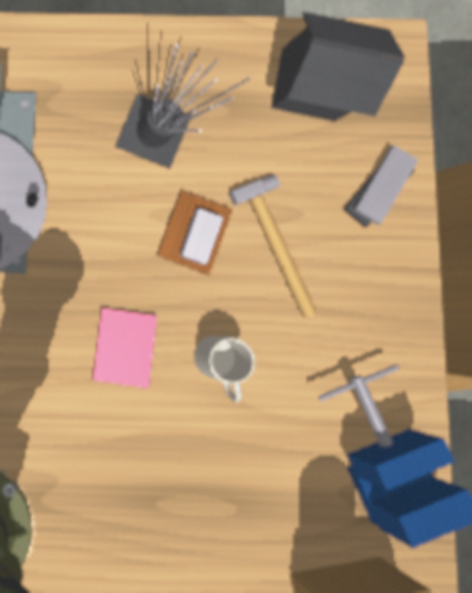

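No third coupon on the bench (only the hammer, mug, pink decoy pad and vise). The stack is within about 1 mm of the pin centre. Carrying the block over.

Emit:
play_rows(motion=[-40, 0, 0, 0, 0, 0, 0, -40, 0, 0, 0, 0, 0, 0, -40, 0, 0, 0, 0, 0, 0, -40, 0, 0, 0, 0, 0, 0, 0, 0, 0, 0, 0, 0, 0])

```text
clock: 35.28
tcp_pos: [0.5246, -0.4082, 0.194]
tcp_rot: [3.016, 1.565, -0.474]
contact_force: [0.6, 0.7, -3.5]
opening: 0.0455
```

Emit:
play_rows(motion=[0, -38, 16.8, 0, 0, 0, 0, 0, -38, 16.8, 0, 0, 0, 0, 0, -38, 16.8, 0, 0, 0, 0, 0, -38, 16.8, 0, 0, 0, 0, 0, -38, 16.8, 0, 0, 0, 0])

```text
clock: 35.9
tcp_pos: [0.5075, -0.1983, 0.1885]
tcp_rot: [-0.398, 1.567, 2.394]
contact_force: [0.5, 0.6, -2.7]
opening: 0.0459
```

Emit:
play_rows(motion=[0, -38, 16.8, 0, 0, 0, 0, 0, -38, 16.8, 0, 0, 0, 0, 0, -38, 16.8, 0, 0, 0, 0, 0, -38, 16.8, 0, 0, 0, 0, 0, -38, 16.8, 0, 0, 0, 0])

```text
clock: 36.52
tcp_pos: [0.4935, 0.0083, 0.1891]
tcp_rot: [-0.114, 1.568, 2.678]
contact_force: [0.3, -0.1, -3.4]
opening: 0.0456
```

Emit:
play_rows(motion=[0, 0, 0, -9, 0, 0, 0, 0, 0, 0, -9, 0, 0, 0, 0, 0, 0, -9, 0, 0, 0, 0, 0, 0, -9, 0, 0, 0, 0, 0, 0, -9, 0, 0, 0])

```text
clock: 37.15
tcp_pos: [0.4936, 0.0071, 0.189]
tcp_rot: [-0.937, 1.567, 2.646]
contact_force: [0.8, -0.2, -2.9]
opening: 0.046
```

Emit:
play_rows(motion=[0, 0, 0, -9, 0, 0, 0, 0, 0, 0, -9, 0, 0, 0, 0, 0, 0, -9, 0, 0, 0, 0, 0, 0, -9, 0, 0, 0, 0, 0, 0, -9, 0, 0, 0])

```text
clock: 37.78
tcp_pos: [0.4936, 0.0071, 0.189]
tcp_rot: [-1.735, 1.567, 2.634]
contact_force: [-1.1, -0.3, -3.3]
opening: 0.0455
```

Emit:
play_rows(motion=[0, 0, 0, -9, 0, 0, 0, 0, 0, 0, -9.5, 0, 0, 0, 0, 0, 0, 0, 0, 0, 0, 0, 0, 0, 0, 0, 0, 0])

```text
clock: 38.28
tcp_pos: [0.4944, 0.0071, 0.1901]
tcp_rot: [-2.318, 1.569, 2.366]
contact_force: [-0.8, -0.4, -2.5]
opening: 0.0457
```

```bash
python3 - <<'E'
from h import *
legs((.4945,.0075,.125,-1.5))
E
```

```text
t 38.275 tcp [0.4944 0.0071 0.1901] psi -1.67 open 0.0457 F [-0.8 -0.4 -2.5] j [ 0.78  0.07 -0.87  1.86  0.05  1.24 -0.13]
turn [-0.2 -0.1  0.1] shift [65.1  0.1 -0.4]
```

Emit:
play_rows(motion=[30, 0, -0.4, 0, 0, 0, 0, 30, 0, 0, 0, 0, 0, 0, 15, 0, 0, 0, 0, 0, 0, 8, 0, 0, 0, 0, 0, 0, 0, 0, 0, 0, 0, 0, 0])

```text
clock: 38.9
tcp_pos: [0.4952, 0.0077, 0.1081]
tcp_rot: [3.137, 1.569, 1.54]
contact_force: [0.3, -0.1, -2.1]
opening: 0.0458
```

Emit:
play_rows(motion=[1.5, 0, 0, 0, 0, 0, 0, 1, 0, 0, 0, 0, 0, 0, 0, 0, 0, 0, 0, 0, 0])

```text
clock: 39.28
tcp_pos: [0.4953, 0.0076, 0.1058]
tcp_rot: [2.486, 1.57, 0.889]
contact_force: [-0.4, 0.0, -2.1]
opening: 0.0456
```

Emit:
play_rows(motion=[1, -0.7, 0, 0, 0, 0, 0, 1, 0, 0, 0, 0, 0, 0, 0.8, 0, 0, 0, 0, 0, 0, 0, 0, 0, 0, 0, 0, 0])

```text
clock: 39.78
tcp_pos: [0.4943, 0.0076, 0.103]
tcp_rot: [-2.85, 1.57, 1.836]
contact_force: [-1.5, -0.4, 1.5]
opening: 0.0457
```

Emit:
play_rows(motion=[0.8, 0, 0, 0, 0, 0, 0, 0.6, 0, 0, 0, 0, 0, 0, 0, 0, 0, 0, 0, 0, 0])

```text
clock: 40.15
tcp_pos: [0.4943, 0.0076, 0.1029]
tcp_rot: [-1.322, 1.57, -2.92]
contact_force: [-6.3, 0.2, 13.7]
opening: 0.0457
```

Emit:
play_rows(motion=[0, 0, 0, 0, 0, 0, 75, 0, 0, 0, 0, 0, 0, 75, 0, 0, 0, 0, 0, 0, 75, 0, 0, 0, 0, 0, 0, 75, -5, 0, 0, 0, 0, 0, 75])

```text
clock: 40.78
tcp_pos: [0.494, 0.0077, 0.1061]
tcp_rot: [-2.57, 1.569, 2.116]
contact_force: [-0.7, 0.3, 0.4]
opening: 0.0652
```

Emit:
play_rows(motion=[-25, 0, 0, 0, 0, 0, 75, -25, 0, 0, 0, 0, 0, 75, -25, 0, 0, 0, 0, 0, 75, -30, 0, 0, 0, 0, 0, 75, -20, 0, 0, 0, 0, 0, 75])

```text
clock: 41.4
tcp_pos: [0.4949, 0.0076, 0.2331]
tcp_rot: [1.889, 1.569, 0.292]
contact_force: [0.3, 0.8, -0.3]
opening: 0.0656
```

Emit:
play_rows(motion=[0, 0, 36, 0, 0, 0, 75, 0, 0, 36, 0, 0, 0, 75, 0, 0, 36, 0, 0, 0, 75, 0, 0, 0, 0, 0, 0, 75, 0, 0, 0, 0, 0, 0, 75])

```text
clock: 42.02
tcp_pos: [0.4916, -0.0997, 0.2314]
tcp_rot: [2.93, 1.569, 1.333]
contact_force: [0.2, 0.3, -0.1]
opening: 0.0656
```

```bash
python3 - <<'E'
from h import *
legs((.5764,-.0997,.2,0),(.5764,-.0997,.076,0))
snap('side','s9'); snap('top','t9')
cv2.imwrite('pics/v9.png',np.hstack([cv2.resize(cv2.imread('pics/t9.png')[165:235,220:290],(400,400),interpolation=2),cv2.resize(cv2.imread('pics/s9.png')[160:250,200:290],(400,400),interpolation=2)]))
E
```

```text
t 42.025 tcp [ 0.4916 -0.0997  0.2314] psi -1.48 open 0.0656 F [ 0.2  0.3 -0.1] j [ 0.9   0.04 -0.77  1.79  0.03  1.33  0.11]
turn [-1.5 -0.1 -0. ] shift [31.4 84.8  0. ]
turn [0. 0. 0.] shift [124.   0.   0.]
```

View pics/v9.png

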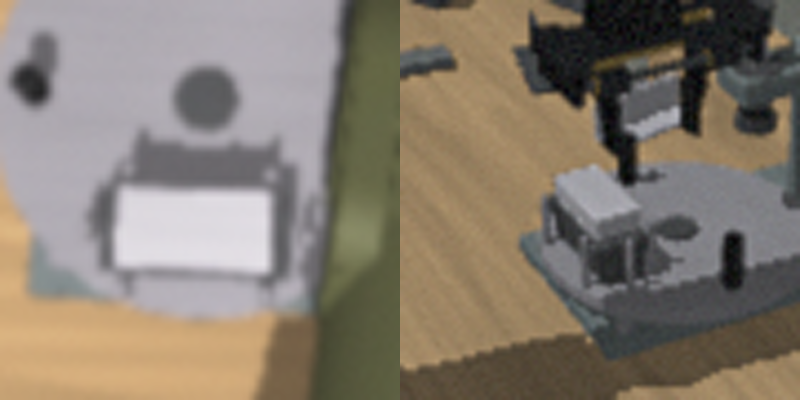

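The block lies in line on the coupons, top view corners (117,185)–(270,275). Next, the half turn using peg_b.

Emit:
play_rows(motion=[0, 0, 0, -1.5, 0, 0, 75, 31, 42, 0, 0, 0, 0, 75, 30, 42.8, 0, 0, 0, 0, 75, 0, 0, 0, 0, 0, 0, 75, 0, 0, 0, 0, 0, 0, 75])

```text
clock: 42.75
tcp_pos: [0.5762, -0.0995, 0.1703]
tcp_rot: [-2.904, 1.569, 1.81]
contact_force: [-0.3, 0.8, 0.5]
opening: 0.0652
```

Emit:
play_rows(motion=[35, 0, 0, 0, 0, 0, 75, 35, 0, 0, 0, 0, 0, 75, 24, 0, 0, 0, 0, 0, 75, 0, 0, 0, 0, 0, 0, 0, 0, 0, 0, 0, 0, 0, 0], force=20)

```text
clock: 43.38
tcp_pos: [0.5773, -0.1006, 0.0787]
tcp_rot: [1.372, 1.567, -0.199]
contact_force: [0.4, 0.0, 0.4]
opening: 0.0529
```

Emit:
play_rows(motion=[0, 0, 0, 0, 0, 0, 0, 0, 0, 0, 0, 0, 0, 0, 0, 0, 0, 0, 0, 0, 0, 0, 0, 0, 0, 0, 0, 0, 0, 0, 0, 0, 0, 0, 0])

```text
clock: 44.0
tcp_pos: [0.5768, -0.1003, 0.0765]
tcp_rot: [2.408, 1.569, 0.837]
contact_force: [0.4, -0.1, 1.1]
opening: 0.0197
```

```bash
python3 - <<'E'
from h import *
print('block',ray('t9',220+194*.175-.5,165+230.5*.175-.5,.114).round(4))
legs()
s=robot.get_state(); p=np.array(s['tcp_pos'])[:2]; A=np.array([.5793,.0050])
d=p-A; print('r',np.hypot(*d),'ang',np.degrees(np.arctan2(d[1],d[0])))
y=-.035; th0=np.arctan2(d[1],d[0]); th1=-np.pi/2+y-np.pi
a=np.linspace(th0,th1,26); Q=A+.105*np.c_[np.cos(a),np.sin(a)]; Q[0]=p
D=np.diff(Q,axis=0)*1000; print('tool y (=x), tool z (=-y):'); print(np.c_[D[:,0],-D[:,1]].round(1).tolist(), Q[-1])
E
```

```text
block [0.4924 0.0091 0.114 ]
t 44.0 tcp [ 0.5768 -0.1003  0.0765] psi -0.01 open 0.0197 F [ 0.4 -0.1  1.1] j [ 0.75  0.41 -0.75  1.77  0.31  1.09 -0.11]
r 0.10534807578823382 ang -91.36332188932631
tool y (=x), tool z (=-y):
[[-13.2, -1.5], [-12.9, -2.8], [-12.5, -4.4], [-11.8, -5.9], [-11.0, -7.4], [-10.0, -8.7], [-8.8, -9.9], [-7.5, -10.9], [-6.1, -11.8], [-4.5, -12.4], [-2.9, -12.9], [-1.3, -13.2], [0.4, -13.2], [2.0, -13.1], [3.7, -12.7], [5.2, -12.1], [6.7, -11.4], [8.1, -10.5], [9.4, -9.4], [10.5, -8.1], [11.4, -6.7], [12.2, -5.2], [12.7, -3.7], [13.1, -2.0], [13.2, -0.4]] [0.58297425 0.10993569]
```

Emit:
play_rows(motion=[0, -4, -0.4, 0, 0, 0, 0, 0, -9.2, -1.1, 0, 0, 0, 0, 0, -12.9, -2.8, 0, 0, 0, 0, 0, -12.5, -4.4, 0, 0, 0, 0, 0, -11.8, -5.9, 0, 0, 0, 0])

```text
clock: 44.62
tcp_pos: [0.5256, -0.0856, 0.0765]
tcp_rot: [2.164, 1.569, 0.593]
contact_force: [4.3, -0.2, 0.2]
opening: 0.0194
```

Emit:
play_rows(motion=[0, -11, -7.4, 0, 0, 0, 0, 0, -10, -8.7, 0, 0, 0, 0, 0, -8.8, -9.9, 0, 0, 0, 0, 0, -7.5, -10.9, 0, 0, 0, 0, 0, -6.1, -11.8, 0, 0, 0, 0])

```text
clock: 45.25
tcp_pos: [0.4828, -0.0366, 0.0765]
tcp_rot: [1.843, 1.569, 0.272]
contact_force: [8.7, -2.1, -1.5]
opening: 0.0193
```

Emit:
play_rows(motion=[0, -4.5, -12.4, 0, 0, 0, 0, 0, -2.9, -12.9, 0, 0, 0, 0, 0, -1.3, -13.2, 0, 0, 0, 0, 0, 0.4, -13.2, 0, 0, 0, 0, 0, 0, 0, 0, 0, 0, 0])

```text
clock: 45.88
tcp_pos: [0.4751, 0.0167, 0.0765]
tcp_rot: [2.259, 1.567, 0.69]
contact_force: [7.9, 0.9, -3.4]
opening: 0.0197
```

```bash
python3 - <<'E'
from h import *
legs()
s=robot.get_state(); p=np.array(s['tcp_pos'])[:2]; A=np.array([.5793,.0050]); d=p-A
print('r',np.hypot(*d),'ang',np.degrees(np.arctan2(d[1],d[0])))
E
```

```text
t 45.875 tcp [0.4751 0.0167 0.0765] psi 0.1 open 0.0197 F [ 7.9  0.9 -3.4] j [ 0.75  0.17 -0.88  2.03  0.15  1.01 -0.21]
r 0.10489970542484736 ang 173.58821326580002
```

Emit:
play_rows(motion=[0, 2, -13.1, 0, 0, 0, 0, 0, 3.7, -12.7, 0, 0, 0, 0, 0, 5.2, -12.1, 0, 0, 0, 0, 0, 6.7, -11.4, 0, 0, 0, 0, 0, 8.1, -10.5, 0, 0, 0, 0])

```text
clock: 46.5
tcp_pos: [0.4989, 0.0721, 0.0764]
tcp_rot: [-0.565, 1.566, -2.137]
contact_force: [1.1, -7.5, 5.5]
opening: 0.0193
```

Emit:
play_rows(motion=[0, 9.4, -9.4, 0, 0, 0, 0, 0, 10.5, -8.1, 0, 0, 0, 0, 0, 11.4, -6.7, 0, 0, 0, 0, 0, 12.2, -5.2, 0, 0, 0, 0, 0, 9, -2.6, 0, 0, 0, 0])

```text
clock: 47.12
tcp_pos: [0.5503, 0.1055, 0.0764]
tcp_rot: [-1.127, 1.565, -2.697]
contact_force: [-3.1, -3.4, 8.8]
opening: 0.0193
```

Emit:
play_rows(motion=[0, 7, -1.8, 0, 0, 0, 0, 0, 5, -0.8, 0, 0, 0, 0, 0, 3, -0.4, 0, 0, 0, 0, 0, 0, 0, 0, 0, 0, 0, 0, 0, 0, 0, 0, 0, 0])

```text
clock: 47.75
tcp_pos: [0.5655, 0.1088, 0.0764]
tcp_rot: [-1.159, 1.567, -2.729]
contact_force: [-1.2, -1.7, 5.0]
opening: 0.019
```

```bash
python3 - <<'E'
from h import *
legs((.583,.1099,.0765,0))
s=robot.get_state(); p=np.array(s['tcp_pos'])[:2]; A=np.array([.5793,.0050]); d=p-A
print('r',np.hypot(*d),'ang',np.degrees(np.arctan2(d[1],d[0])))
E
```

```text
t 47.75 tcp [0.5655 0.1088 0.0764] psi 0.01 open 0.019 F [-1.2 -1.7  5. ] j [ 0.47  0.42 -0.85  1.79  0.35  1.1  -0.5 ]
turn [0.  0.1 0.2] shift [-0.1 17.5 -1.1]
r 0.10470036271502098 ang 97.60049492646228
```

Emit:
play_rows(motion=[0, 4, -0.4, 0, 0, 0, 0, 0, 6, -0.4, 0, 0, 0, 0, 0, 5, -0.2, 0, 0, 0, 0, 0, 2.8, 0, 0, 0, 0, 0, 0, 0, 0, 0, 0, 0, 0])

```text
clock: 48.38
tcp_pos: [0.583, 0.1096, 0.0764]
tcp_rot: [-1.176, 1.566, -2.747]
contact_force: [-1.2, -2.2, 5.4]
opening: 0.0193
```

Emit:
play_rows(motion=[0, 0, 0, 0, 0, 0, 0, 0, 0, 0, 0, 0, 0, 70, 0, 0, 0, 0, 0, 0, 70, 0, 0, 0, 0, 0, 0, 70, 0, 0, 0, 0, 0, 0, 70])

```text
clock: 49.0
tcp_pos: [0.5849, 0.1106, 0.0762]
tcp_rot: [-2.575, 1.569, 2.137]
contact_force: [-0.1, -0.0, 0.7]
opening: 0.0516
```

Emit:
play_rows(motion=[-30, 0, 0, 0, 0, 0, 75, -40, 0, 0, 0, 0, 0, 75, -40, 0, 0, 0, 0, 0, 75, -40, 0, 0, 0, 0, 0, 75, -40, 0, 0, 0, 0, 0, 75])

```text
clock: 49.62
tcp_pos: [0.5849, 0.1103, 0.2677]
tcp_rot: [-3.008, 1.57, 1.704]
contact_force: [1.3, 0.1, -0.2]
opening: 0.0653
```

Emit:
play_rows(motion=[-40, 0, 0, 0, 0, 0, 75, -40, 0, 0, 0, 0, 0, 75, 0, -40, 0, 0, 0, 0, 75, 0, -40, 0, 0, 0, 0, 75, 0, -40, 0, 0, 0, 0, 75])

```text
clock: 50.25
tcp_pos: [0.4639, 0.1106, 0.3461]
tcp_rot: [-2.762, 1.569, 1.951]
contact_force: [-1.6, -0.1, 0.4]
opening: 0.0652
```

```bash
python3 - <<'E'
from h import *
legs()
snap('side','s10'); snap('top','t10')
cv2.imwrite('pics/v10.png',np.hstack([cv2.resize(cv2.imread('pics/t10.png')[105:235,200:310],(400,473),interpolation=2),cv2.resize(cv2.imread('pics/s10.png')[140:240,210:310],(400,473),interpolation=2)]))
E
```

```text
t 50.25 tcp [0.4639 0.1106 0.3461] psi 0.03 open 0.0652 F [-1.6 -0.1  0.4] j [ 0.7  -0.08 -0.92  1.64 -0.07  1.55 -0.21]
```

View pics/v10.png

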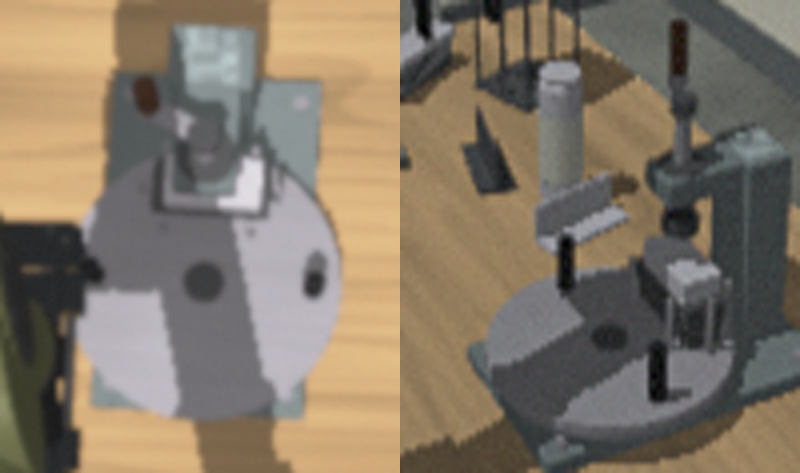

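```bash
python3 - <<'E'
from h import *
from scipy.optimize import least_squares
print('peg_a',ray('t10',286.3,181.6,.075).round(4))
cen={}
for f,(x0,y0,x1,y1) in dict(t10=(228,115,255,142),s10=(270,135,290,165)).items():
    a=cv2.imread(f'pics/{f}.png').astype(int); B,G,R=a[...,0],a[...,1],a[...,2]
    m=(R<130)&(R>B+25)&(G<R*.75); k=np.zeros(m.shape,np.uint8);k[y0:y1,x0:x1]=m[y0:y1,x0:x1]
    n,l,st,c=cv2.connectedComponentsWithStats(k); i=1+np.argmax(st[1:,4]); cen[f]=c[i]; print(f,st[i],c[i])
f=lambda p:np.r_[proj('t10',p)[0]-cen['t10'],proj('s10',p)[0]-cen['s10']]
r=least_squares(f,[.68,.04,.3]); print('handle 3d',r.x.round(4),'res',r.fun.round(2))
S=np.array([.580+.085*np.cos(.035),.005-.085*np.sin(.035)]); d=r.x[:2]-S
print('screw',S,'r',np.hypot(*d),'crank',np.pi-(np.arctan2(d[1],d[0])+.035))
E
```

```text
peg_a [ 0.5782 -0.1     0.075 ]
t10 [238 127   4   8  26] [239.61538462 130.34615385]
s10 [279 150   1   1   1] [279. 150.]
handle 3d [0.6885 0.0487 0.2903] res [-0.17  0.32  0.52 -0.12]
screw [0.66494794 0.00202561] r 0.05226970337468461 crank 2.002223578365073
```

Table at about pi with the stack under the pad. Handle at about (.687,.047). Next I go above the handle.

Emit:
play_rows(motion=[-24, 0, 0, 0, 0, 0, 75, 0, 45, 12, 0, 0, 0, 75, 0, 45, 12, 0, 0, 0, 75, 0, 45, 13, 0, 0, 0, 75, 0, 45, 13, 0, 0, 0, 75])

```text
clock: 50.98
tcp_pos: [0.6475, 0.0591, 0.3693]
tcp_rot: [-2.681, 1.569, 2.029]
contact_force: [-0.3, 0.5, 1.2]
opening: 0.0652
```

Emit:
play_rows(motion=[0, 43, 13.5, 0, 0, 0, 75, 0, 0, 0, 0, 0, 0, 75, 0, 0, 0, 0, 0, 0, 75])

```text
clock: 51.35
tcp_pos: [0.6882, 0.0474, 0.3694]
tcp_rot: [-2.566, 1.568, 2.147]
contact_force: [-0.3, 0.1, 0.1]
opening: 0.0652
```

```bash
python3 - <<'E'
from h import *
legs((.687,.0468,.335,0),(.687,.0468,.290,0))
snap('side','s11')
cv2.imwrite('pics/v11.png',cv2.resize(cv2.imread('pics/s11.png')[110:210,230:330],(600,600),interpolation=2))
E
```

```text
t 51.35 tcp [0.6882 0.0474 0.3694] psi 0.03 open 0.0652 F [-0.3  0.1  0.1] j [ 0.43  0.52 -0.9   1.06  0.41  1.73 -0.34]
turn [ 0.  -0.1  0.1] shift [34.4 -1.2  0.6]
turn [0. 0. 0.] shift [45.  0.  0.]
```

View pics/v11.png

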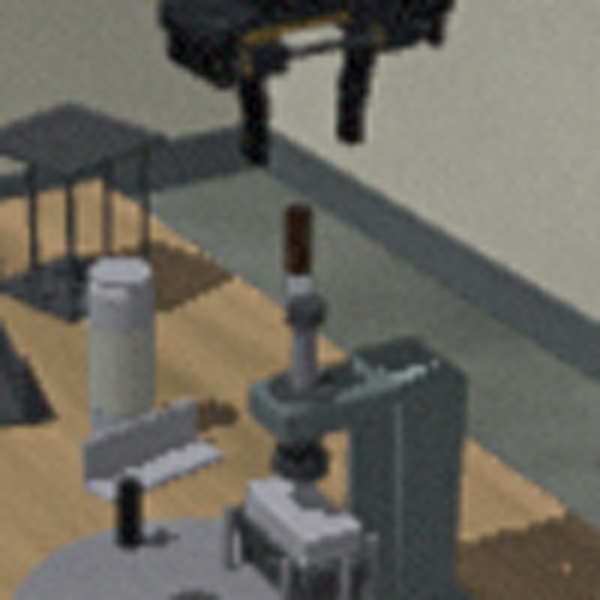

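Emit:
play_rows(motion=[20, -0.6, 0.3, 0, 0, 0, 75, 20, -0.6, 0.3, 0, 0, 0, 75, 20, 0, 0, 0, 0, 0, 75, 19, 0, 0, 0, 0, 0, 75, 0, 0, 0, 0, 0, 0, 75])

```text
clock: 52.02
tcp_pos: [0.686, 0.0459, 0.2904]
tcp_rot: [-1.493, 1.569, -3.064]
contact_force: [0.2, 0.0, -0.4]
opening: 0.0652
```

Emit:
play_rows(motion=[0, 0, 0, 0, 0, 0, 0, 0, 0, 0, 0, 0, 0, 0, 0, 0, 0, 0, 0, 0, 0, 0, 0, 0, 0, 0, 0, 0, 0, 0, 0, 0, 0, 0, 0], force=15)

```text
clock: 52.65
tcp_pos: [0.6871, 0.0462, 0.2914]
tcp_rot: [3.016, 1.57, 1.445]
contact_force: [0.4, 0.2, 0.3]
opening: 0.023
```

Emit:
play_rows(motion=[0, 0, 0, 0, 0, 0, 0, 0, 0, 0, 0, 0, 0, 0, 0, 0, 0, 0, 0, 0, 0, 0, 0, 0, 0, 0, 0, 0])

```text
clock: 53.15
tcp_pos: [0.6869, 0.0461, 0.2913]
tcp_rot: [-2.993, 1.57, 1.719]
contact_force: [0.2, -0.4, 0.3]
opening: 0.0198
```

```bash
python3 - <<'E'
from h import *
legs()
E
```

```text
t 53.15 tcp [0.6869 0.0461 0.2913] psi -0.01 open 0.0198 F [ 0.2 -0.4  0.3] j [ 0.48  0.53 -0.9   1.22  0.4   1.58 -0.35]
```

```bash
python3 - <<'E'
import numpy as np
t=np.radians(64-15*np.arange(25)); x=50*np.cos(t); y=50*np.sin(t)
for i in range(24): print(i,[.67,round(x[i+1]-x[i],1),round(-(y[i+1]-y[i]),1)],end=' ')
E
```

```text
0 [0.67, np.float64(10.9), np.float64(7.2)] 1 [0.67, np.float64(8.6), np.float64(9.8)] 2 [0.67, np.float64(5.8), np.float64(11.7)] 3 [0.67, np.float64(2.6), np.float64(12.8)] 4 [0.67, np.float64(-0.8), np.float64(13.0)] 5 [0.67, np.float64(-4.1), np.float64(12.4)] 6 [0.67, np.float64(-7.2), np.float64(10.9)] 7 [0.67, np.float64(-9.8), np.float64(8.6)] 8 [0.67, np.float64(-11.7), np.float64(5.8)] 9 [0.67, np.float64(-12.8), np.float64(2.6)] 10 [0.67, np.float64(-13.0), np.float64(-0.8)] 11 [0.67, np.float64(-12.4), np.float64(-4.1)] 12 [0.67, np.float64(-10.9), np.float64(-7.2)] 13 [0.67, np.float64(-8.6), np.float64(-9.8)] 14 [0.67, np.float64(-5.8), np.float64(-11.7)] 15 [0.67, np.float64(-2.6), np.float64(-12.8)] 16 [0.67, np.float64(0.8), np.float64(-13.0)] 17 [0.67, np.float64(4.1), np.float64(-12.4)] 18 [0.67, np.float64(7.2), np.float64(-10.9)] 19 [0.67, np.float64(9.8), np.float64(-8.6)] 20 [0.67, np.float64(11.7), np.float64(-5.8)] 21 [0.67, np.float64(12.8), np.float64(-2.6)] 22 [0.67, np.float64(13.0), np.float64(0.8)] 23 [0.67, np.float64(12.4), np.float64(4.1)]
```

Emit:
play_rows(motion=[0.67, 10.9, 7.2, 0, 0, 0, 0, 0.67, 8.6, 9.8, 0, 0, 0, 0, 0.67, 5.8, 11.7, 0, 0, 0, 0, 0.67, 2.6, 12.8, 0, 0, 0, 0, 0.67, -0.8, 13, 0, 0, 0, 0])

```text
clock: 53.78
tcp_pos: [0.7139, -0.0079, 0.288]
tcp_rot: [-2.754, 1.567, 1.959]
contact_force: [-6.7, 2.9, 2.1]
opening: 0.0193
```

Emit:
play_rows(motion=[0.67, -4.1, 12.4, 0, 0, 0, 0, 0.67, -7.2, 10.9, 0, 0, 0, 0, 0.67, -9.8, 8.6, 0, 0, 0, 0, 0, 0, 0, 0, 0, 0, 0, 0, 0, 0, 0, 0, 0, 0])

```text
clock: 54.4
tcp_pos: [0.692, -0.0405, 0.2859]
tcp_rot: [-2.19, 1.569, 2.522]
contact_force: [-4.2, 3.2, 2.3]
opening: 0.0194
```

```bash
cat >> h.py <<'E'
def cr(S=(.665,.002)):
    s=robot.get_state(); p=np.array(s['tcp_pos']); d=p[:2]-S; print('tcp',p.round(4),'F',np.round(s['contact_force'],1),'r',np.hypot(*d).round(4),'world ang',np.degrees(np.arctan2(d[1],d[0])).round(1),'open',s['opening'],'j',np.round(s['joints'],2))
E
python3 -c "
from h import *
cr()"
```

```text
tcp [ 0.692  -0.0405  0.2859] F [-4.2  3.2  2.3] r 0.0504 world ang -57.6 open 0.01940404399419742 j [ 0.59  0.54 -0.89  1.21  0.41  1.57 -0.23]
```

Emit:
play_rows(motion=[0.67, -11.7, 5.8, 0, 0, 0, 0, 0.67, -12.8, 2.6, 0, 0, 0, 0, 0.67, -13, -0.8, 0, 0, 0, 0, 0.67, -12.4, -4.1, 0, 0, 0, 0, 0.67, -10.9, -7.2, 0, 0, 0, 0])

```text
clock: 55.02
tcp_pos: [0.6326, -0.0375, 0.2828]
tcp_rot: [1.686, 1.567, 0.113]
contact_force: [6.3, 3.2, 0.0]
opening: 0.0195
```

Emit:
play_rows(motion=[0.67, -8.6, -9.8, 0, 0, 0, 0, 0.67, -5.8, -11.7, 0, 0, 0, 0, 0.67, -2.6, -12.8, 0, 0, 0, 0, 0.67, 0.8, -13, 0, 0, 0, 0, 0.67, 4.1, -12.4, 0, 0, 0, 0])

```text
clock: 55.65
tcp_pos: [0.6197, 0.024, 0.2793]
tcp_rot: [-1.886, 1.57, 2.826]
contact_force: [0.5, -3.1, 2.4]
opening: 0.0195
```

Emit:
play_rows(motion=[0.67, 7.2, -10.9, 0, 0, 0, 0, 0.67, 9.8, -8.6, 0, 0, 0, 0, 0.67, 11.7, -5.8, 0, 0, 0, 0, 0.67, 12.8, -2.6, 0, 0, 0, 0, 0.67, 13, 0.8, 0, 0, 0, 0])

```text
clock: 56.28
tcp_pos: [0.6755, 0.0504, 0.2758]
tcp_rot: [-2.825, 1.57, 1.887]
contact_force: [-3.1, -3.1, 5.5]
opening: 0.0195
```

Emit:
play_rows(motion=[0.67, 12.4, 4.1, 0, 0, 0, 0, 0, 0, 0, 0, 0, 0, 0, 0, 0, 0, 0, 0, 0, 0])

```text
clock: 56.65
tcp_pos: [0.6885, 0.0453, 0.2752]
tcp_rot: [2.044, 1.568, 0.471]
contact_force: [2.6, -1.2, 2.4]
opening: 0.0196
```

```bash
python3 -c "
from h import *
cr()"
```

```text
tcp [0.6885 0.0453 0.2752] F [ 2.6 -1.2  2.4] r 0.0492 world ang 61.5 open 0.019570053590890583 j [ 0.49  0.54 -0.91  1.25  0.41  1.55 -0.36]
```

Emit:
play_rows(motion=[0.67, 10.9, 7.2, 0, 0, 0, 0, 0.67, 8.6, 9.8, 0, 0, 0, 0, 0.67, 5.8, 11.7, 0, 0, 0, 0, 0.67, 2.6, 12.8, 0, 0, 0, 0, 0.67, -0.8, 13, 0, 0, 0, 0])

```text
clock: 57.28
tcp_pos: [0.714, -0.0071, 0.272]
tcp_rot: [-2.871, 1.566, 1.843]
contact_force: [-5.8, 2.7, 5.1]
opening: 0.0196
```

Emit:
play_rows(motion=[0.67, -4.1, 12.4, 0, 0, 0, 0, 0.67, -7.2, 10.9, 0, 0, 0, 0, 0.67, -9.8, 8.6, 0, 0, 0, 0, 0.67, -11.7, 5.8, 0, 0, 0, 0, 0.67, -12.8, 2.6, 0, 0, 0, 0])

```text
clock: 57.9
tcp_pos: [0.6686, -0.0486, 0.2687]
tcp_rot: [2.336, 1.568, 0.765]
contact_force: [1.6, 4.1, 4.3]
opening: 0.0191
```

Emit:
play_rows(motion=[0.67, -13, -0.8, 0, 0, 0, 0, 0.67, -12.4, -4.1, 0, 0, 0, 0, 0.67, -10.9, -7.2, 0, 0, 0, 0, 0, 0, 0, 0, 0, 0, 0, 0, 0, 0, 0, 0, 0, 0])

```text
clock: 58.52
tcp_pos: [0.6314, -0.0361, 0.2665]
tcp_rot: [-2.094, 1.569, 2.619]
contact_force: [-1.0, 2.6, 5.2]
opening: 0.0196
```

```bash
python3 -c "
from h import *
cr()
snap('side','s12')
cv2.imwrite('pics/v12.png',cv2.resize(cv2.imread('pics/s12.png')[150:210,245:315],(700,600),interpolation=2))"
```

```text
tcp [ 0.6314 -0.0361  0.2665] F [-1.   2.6  5.2] r 0.0508 world ang -131.4 open 0.01958782307555816 j [ 0.72  0.41 -0.94  1.42  0.33  1.48 -0.21]
```

View pics/v12.png

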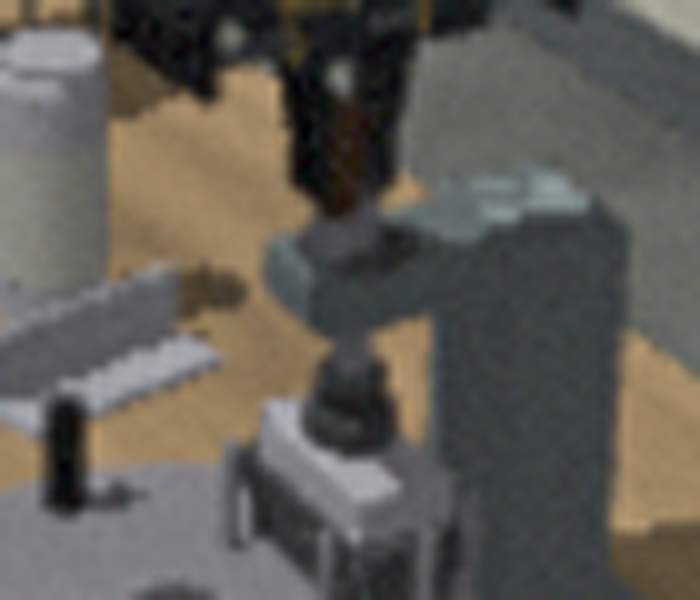

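The pad at (350,430) is just above the block and central, as predicted (about 1 mm left). I go on winding to contact plus half a turn.

Emit:
play_rows(motion=[0.67, -8.6, -9.8, 0, 0, 0, 0, 0.67, -5.8, -11.7, 0, 0, 0, 0, 0.67, -2.6, -12.8, 0, 0, 0, 0, 0.67, 0.8, -13, 0, 0, 0, 0, 0.67, 4.1, -12.4, 0, 0, 0, 0])

```text
clock: 59.2
tcp_pos: [0.6187, 0.0214, 0.2633]
tcp_rot: [-1.088, 1.566, -2.661]
contact_force: [-3.8, -1.1, 7.9]
opening: 0.0195
```

Emit:
play_rows(motion=[0.67, 7.2, -10.9, 0, 0, 0, 0, 0.67, 9.8, -8.6, 0, 0, 0, 0, 0.67, 11.7, -5.8, 0, 0, 0, 0, 0.67, 12.8, -2.6, 0, 0, 0, 0, 0.67, 13, 0.8, 0, 0, 0, 0])

```text
clock: 59.82
tcp_pos: [0.6742, 0.0505, 0.26]
tcp_rot: [-1.748, 1.568, 2.965]
contact_force: [-2.8, 1.1, 7.7]
opening: 0.0193
```

Emit:
play_rows(motion=[0.67, 12.4, 4.1, 0, 0, 0, 0, 0.67, 10.9, 7.2, 0, 0, 0, 0, 0, 0, 0, 0, 0, 0, 0, 0, 0, 0, 0, 0, 0, 0])

```text
clock: 60.32
tcp_pos: [0.6991, 0.0373, 0.2585]
tcp_rot: [1.287, 1.569, -0.286]
contact_force: [2.7, -0.6, 5.2]
opening: 0.0192
```

```bash
python3 -c "
from h import *
cr()"
```

```text
tcp [0.6991 0.0373 0.2585] F [ 2.7 -0.6  5.2] r 0.0491 world ang 46.0 open 0.01917416464164859 j [ 0.49  0.57 -0.91  1.24  0.44  1.53 -0.36]
```

Emit:
play_rows(motion=[0.6, 7.7, 8.9, 0, 0, 0, 0, 0.6, 5.4, 10.5, 0, 0, 0, 0, 0, 0, 0, 0, 0, 0, 0, 0, 0, 0, 0, 0, 0, 0])

```text
clock: 60.82
tcp_pos: [0.7116, 0.0179, 0.2574]
tcp_rot: [0.817, 1.57, -0.756]
contact_force: [0.8, -0.4, 5.1]
opening: 0.0195
```

```bash
python3 -c "
from h import *
cr()
t=np.radians(20.5+15*np.arange(25)); x=50*np.cos(t); y=50*np.sin(t)
print([[float(round(x[i+1]-x[i],1)),float(round(-(y[i+1]-y[i]),1))] for i in range(24)])"
```

```text
tcp [0.7116 0.0179 0.2574] F [ 0.8 -0.4  5.1] r 0.0493 world ang 18.9 open 0.019485959864487538 j [ 0.49  0.59 -0.89  1.21  0.45  1.54 -0.33]
[[-6.1, -11.5], [-8.9, -9.5], [-11.1, -6.9], [-12.5, -3.8], [-13.0, -0.5], [-12.7, 2.9], [-11.5, 6.1], [-9.5, 8.9], [-6.9, 11.1], [-3.8, 12.5], [-0.5, 13.0], [2.9, 12.7], [6.1, 11.5], [8.9, 9.5], [11.1, 6.9], [12.5, 3.8], [13.0, 0.5], [12.7, -2.9], [11.5, -6.1], [9.5, -8.9], [6.9, -11.1], [3.8, -12.5], [0.5, -13.0], [-2.9, -12.7]]
```

Emit:
play_rows(motion=[-0.67, -6.1, -11.5, 0, 0, 0, 0, -0.67, -8.9, -9.5, 0, 0, 0, 0, -0.67, -11.1, -6.9, 0, 0, 0, 0, -0.67, -12.5, -3.8, 0, 0, 0, 0, -0.67, -13, -0.5, 0, 0, 0, 0])

```text
clock: 61.45
tcp_pos: [0.6589, 0.0513, 0.2607]
tcp_rot: [1.042, 1.57, -0.529]
contact_force: [2.6, -3.1, 5.5]
opening: 0.0195
```

Emit:
play_rows(motion=[-0.67, -12.7, 2.9, 0, 0, 0, 0, -0.67, -11.5, 6.1, 0, 0, 0, 0, -0.67, -9.5, 8.9, 0, 0, 0, 0, -0.67, -6.9, 11.1, 0, 0, 0, 0, -0.67, -3.8, 12.5, 0, 0, 0, 0])

```text
clock: 62.08
tcp_pos: [0.615, 0.0104, 0.264]
tcp_rot: [2.684, 1.568, 1.113]
contact_force: [7.1, 1.7, 1.2]
opening: 0.0197
```

Emit:
play_rows(motion=[-0.67, -0.5, 13, 0, 0, 0, 0, -0.67, 2.9, 12.7, 0, 0, 0, 0, -0.67, 6.1, 11.5, 0, 0, 0, 0, -0.67, 8.9, 9.5, 0, 0, 0, 0, -0.67, 11.1, 6.9, 0, 0, 0, 0])

```text
clock: 62.7
tcp_pos: [0.6429, -0.0438, 0.2673]
tcp_rot: [-1.966, 1.568, 2.746]
contact_force: [-1.8, 3.5, 6.7]
opening: 0.0195
```

Emit:
play_rows(motion=[-0.67, 12.5, 3.8, 0, 0, 0, 0, -0.67, 13, 0.5, 0, 0, 0, 0, -0.67, 12.7, -2.9, 0, 0, 0, 0, -0.67, 11.5, -6.1, 0, 0, 0, 0, -0.67, 9.5, -8.9, 0, 0, 0, 0])

```text
clock: 63.32
tcp_pos: [0.7019, -0.0319, 0.2705]
tcp_rot: [-1.154, 1.566, -2.727]
contact_force: [-4.9, -0.6, 8.3]
opening: 0.0197
```

Emit:
play_rows(motion=[-0.67, 6.9, -11.1, 0, 0, 0, 0, -0.67, 3.8, -12.5, 0, 0, 0, 0, -0.67, 0.5, -13, 0, 0, 0, 0, -0.67, -2.9, -12.7, 0, 0, 0, 0, 0, 0, 0, 0, 0, 0, 0])

```text
clock: 63.95
tcp_pos: [0.7114, 0.0186, 0.2733]
tcp_rot: [0.044, 1.57, -1.527]
contact_force: [1.4, 0.1, 5.4]
opening: 0.0198
```

```bash
python3 -c "
from h import *
cr()"
```

```text
tcp [0.7114 0.0186 0.2733] F [1.4 0.1 5.4] r 0.0492 world ang 19.7 open 0.019824616073043942 j [ 0.48  0.58 -0.89  1.18  0.45  1.57 -0.32]
```

Second turn back, then release and rise.

Emit:
play_rows(motion=[-0.67, -6.1, -11.5, 0, 0, 0, 0, -0.67, -8.9, -9.5, 0, 0, 0, 0, -0.67, -11.1, -6.9, 0, 0, 0, 0, -0.67, -12.5, -3.8, 0, 0, 0, 0, -0.67, -13, -0.5, 0, 0, 0, 0])

```text
clock: 64.58
tcp_pos: [0.6587, 0.0512, 0.2767]
tcp_rot: [3.033, 1.571, 1.462]
contact_force: [5.0, -2.5, 4.0]
opening: 0.0195
```

Emit:
play_rows(motion=[-0.67, -12.7, 2.9, 0, 0, 0, 0, -0.67, -11.5, 6.1, 0, 0, 0, 0, -0.67, -9.5, 8.9, 0, 0, 0, 0, -0.67, -6.9, 11.1, 0, 0, 0, 0, -0.67, -3.8, 12.5, 0, 0, 0, 0])

```text
clock: 65.2
tcp_pos: [0.615, 0.0105, 0.28]
tcp_rot: [2.625, 1.567, 1.054]
contact_force: [8.4, 1.4, 0.8]
opening: 0.0194
```

Emit:
play_rows(motion=[-0.67, -0.5, 13, 0, 0, 0, 0, -0.67, 2.9, 12.7, 0, 0, 0, 0, -0.67, 6.1, 11.5, 0, 0, 0, 0, -0.67, 8.9, 9.5, 0, 0, 0, 0, -0.67, 11.1, 6.9, 0, 0, 0, 0])

```text
clock: 65.82
tcp_pos: [0.6432, -0.044, 0.2833]
tcp_rot: [-2.011, 1.568, 2.701]
contact_force: [-2.1, 2.7, 5.9]
opening: 0.0195
```

Emit:
play_rows(motion=[-0.67, 12.5, 3.8, 0, 0, 0, 0, -0.67, 13, 0.5, 0, 0, 0, 0, -0.67, 12.7, -2.9, 0, 0, 0, 0, -0.67, 11.5, -6.1, 0, 0, 0, 0, -0.67, 9.5, -8.9, 0, 0, 0, 0])

```text
clock: 66.45
tcp_pos: [0.7026, -0.0312, 0.2866]
tcp_rot: [-1.224, 1.568, -2.796]
contact_force: [-7.1, 1.6, 6.6]
opening: 0.0193
```

Emit:
play_rows(motion=[-0.67, 6.9, -11.1, 0, 0, 0, 0, -0.67, 3.8, -12.5, 0, 0, 0, 0, -0.67, 0.5, -13, 0, 0, 0, 0, -0.67, -2.9, -12.7, 0, 0, 0, 0, 0, 0, 0, 0, 0, 0, 0])

```text
clock: 67.08
tcp_pos: [0.7115, 0.0186, 0.2894]
tcp_rot: [-0.138, 1.57, -1.709]
contact_force: [-0.5, -0.7, 5.6]
opening: 0.02
```

Emit:
play_rows(motion=[0, 0, 0, 0, 0, 0, 70, 0, 0, 0, 0, 0, 0, 70, 0, 0, 0, 0, 0, 0, 70, 0, 0, 0, 0, 0, 0, 70, -20, 0, 0, 0, 0, 0, 70])

```text
clock: 67.7
tcp_pos: [0.7103, 0.0189, 0.3084]
tcp_rot: [-1.723, 1.568, 2.99]
contact_force: [0.3, 0.3, 1.1]
opening: 0.0582
```

Emit:
play_rows(motion=[-30, 0, 0, 0, 0, 0, 70, -30, 0, 0, 0, 0, 0, 70, 0, 0, 0, 0, 0, 0, 70])

```text
clock: 68.08
tcp_pos: [0.7119, 0.0203, 0.374]
tcp_rot: [1.944, 1.564, 0.373]
contact_force: [0.1, 0.8, 0.1]
opening: 0.0607
```

```bash
python3 -c "
from h import *
cr()
legs((.46,-.1,.37,0),(.5762,-.100,.2,0),(.5762,-.100,.0765,0))
d=snap('side','s13')"
```

```text
tcp [0.7119 0.0203 0.374 ] F [0.1 0.8 0.1] r 0.0503 world ang 21.4 open 0.06071597773552134 j [ 0.42  0.57 -0.89  0.98  0.44  1.75 -0.3 ]
t 68.075 tcp [0.7119 0.0203 0.374 ] psi -0.01 open 0.0607 F [0.1 0.8 0.1] j [ 0.42  0.57 -0.89  0.98  0.44  1.75 -0.3 ]
turn [-0.  -0.1 -0.4] shift [   4.  -251.9  120.3]
turn [0. 0. 0.] shift [170.  116.2   0. ]
turn [0. 0. 0.] shift [123.5   0.    0. ]
```

Emit:
play_rows(motion=[0, -42, 20, 0, 0, 0, 75, 0, -42, 20, 0, 0, 0, 75, 0, -42, 20, 0, 0, 0, 75, 0, -42, 20, 0, 0, 0, 75, 0, -42, 20, 0, 0, 0, 75])

```text
clock: 68.75
tcp_pos: [0.4992, -0.0813, 0.3683]
tcp_rot: [-2.372, 1.569, 2.34]
contact_force: [0.1, -0.4, 1.5]
opening: 0.0653
```

Emit:
play_rows(motion=[0, -42, 20, 0, 0, 0, 75, 42, 29, 0, 0, 0, 0, 75, 42, 29, 0, 0, 0, 0, 75, 42, 29, 0, 0, 0, 0, 75, 44, 29, 0, 0, 0, 0, 75])

```text
clock: 69.38
tcp_pos: [0.5754, -0.101, 0.1975]
tcp_rot: [-2.464, 1.57, 2.247]
contact_force: [-0.5, -0.9, 1.1]
opening: 0.0654
```

Emit:
play_rows(motion=[0, 0, 0, 0, 0, 0, 75, 0, 0, 0, 0, 0, 0, 75])

```text
clock: 69.62
tcp_pos: [0.5748, -0.1, 0.1998]
tcp_rot: [-3.052, 1.569, 1.66]
contact_force: [-0.2, 0.7, 0.7]
opening: 0.0651
```

```bash
python3 -c "
from h import *
legs((.577,-.100,.0765,0))
d=snap('side','s14')
a=d['color']; 
# post a top in side view: dark blob near prediction
print(proj('s14',np.array([[.577,-.1,.1],[.577,-.1,.05]])))
g=a.max(2); x0,y0=255,205; k=np.zeros(g.shape,np.uint8); k[y0:240,x0:290]=(g[y0:240,x0:290]<40)
n,l,st,c=cv2.connectedComponentsWithStats(k); print([(s.tolist(),q.round(1).tolist()) for s,q in zip(st[1:],c[1:]) if s[4]>8])"
```

```text
t 69.625 tcp [ 0.5748 -0.1     0.1998] psi 0.02 open 0.0651 F [-0.2  0.7  0.7] j [ 0.94  0.34 -0.99  1.64  0.29  1.32 -0.09]
turn [ 0.  -0.1  0. ] shift [123.3   2.2   0. ]
[[274.77428445 212.0539779 ]
 [274.55090021 222.3595016 ]]
[([273, 213, 4, 12, 38], [274.1, 218.7])]
```

Emit:
play_rows(motion=[40, 1, 0, 0, 0, 0, 75, 40, 1, 0, 0, 0, 0, 75, 30, 0.2, 0, 0, 0, 0, 75, 13.3, 0, 0, 0, 0, 0, 75, 0, 0, 0, 0, 0, 0, 0], force=20)

```text
clock: 70.3
tcp_pos: [0.5774, -0.1007, 0.0771]
tcp_rot: [1.587, 1.57, 0.015]
contact_force: [0.4, -0.1, 0.1]
opening: 0.061
```

Emit:
play_rows(motion=[0, 0, 0, 0, 0, 0, 0, 0, 0, 0, 0, 0, 0, 0, 0, 0, 0, 0, 0, 0, 0, 0, 0, 0, 0, 0, 0, 0, 0, 0, 0, 0, 0, 0, 0])

```text
clock: 70.92
tcp_pos: [0.5766, -0.1003, 0.076]
tcp_rot: [-2.139, 1.569, 2.573]
contact_force: [-2.9, 0.2, 2.4]
opening: 0.0193
```

Emit:
play_rows(motion=[0, 0, 0, 0, 0, 0, 0, 0, -4, -0.4, 0, 0, 0, 0, 0, -9.2, -1.1, 0, 0, 0, 0, 0, -12.9, -2.8, 0, 0, 0, 0, 0, -12.5, -4.4, 0, 0, 0, 0])

```text
clock: 71.55
tcp_pos: [0.5388, -0.0921, 0.0761]
tcp_rot: [1.831, 1.569, 0.259]
contact_force: [3.4, -2.3, -2.5]
opening: 0.0195
```

Emit:
play_rows(motion=[0, -11.8, -5.9, 0, 0, 0, 0, 0, -11, -7.4, 0, 0, 0, 0, 0, -10, -8.7, 0, 0, 0, 0, 0, -8.8, -9.9, 0, 0, 0, 0, 0, -7.5, -10.9, 0, 0, 0, 0])

```text
clock: 72.18
tcp_pos: [0.4888, -0.0482, 0.0761]
tcp_rot: [-2.795, 1.57, 1.917]
contact_force: [3.5, -1.6, -2.7]
opening: 0.0192
```

Emit:
play_rows(motion=[0, -6.1, -11.8, 0, 0, 0, 0, 0, -4.5, -12.4, 0, 0, 0, 0, 0, -2.9, -12.9, 0, 0, 0, 0, 0, -1.3, -13.2, 0, 0, 0, 0, 0, 0.4, -13.2, 0, 0, 0, 0])

```text
clock: 72.8
tcp_pos: [0.475, 0.0155, 0.0761]
tcp_rot: [-2.909, 1.57, 1.803]
contact_force: [4.3, -4.3, -3.3]
opening: 0.0194
```

```bash
python3 -c "
from h import *
cr((.58,.005))"
```

```text
tcp [0.475  0.0155 0.0761] F [ 4.3 -4.3 -3.3] r 0.1055 world ang 174.3 open 0.01943572924155882 j [ 0.92  0.23 -1.08  2.02  0.23  1.02 -0.27]
```

Emit:
play_rows(motion=[0, 2, -13.1, 0, 0, 0, 0, 0, 3.7, -12.7, 0, 0, 0, 0, 0, 5.2, -12.1, 0, 0, 0, 0, 0, 6.7, -11.4, 0, 0, 0, 0, 0, 8.1, -10.5, 0, 0, 0, 0])

```text
clock: 73.42
tcp_pos: [0.5006, 0.0743, 0.076]
tcp_rot: [-1.142, 1.569, -2.713]
contact_force: [0.6, -7.2, 0.4]
opening: 0.0193
```

Emit:
play_rows(motion=[0, 9.4, -9.4, 0, 0, 0, 0, 0, 10.5, -8.1, 0, 0, 0, 0, 0, 11.4, -6.7, 0, 0, 0, 0, 0, 12.2, -5.2, 0, 0, 0, 0, 0, 12.7, -3.7, 0, 0, 0, 0])

```text
clock: 74.05
tcp_pos: [0.5558, 0.1072, 0.076]
tcp_rot: [-1.249, 1.566, -2.82]
contact_force: [-3.2, -6.2, 5.7]
opening: 0.019
```

Emit:
play_rows(motion=[0, 12, -1.8, 0, 0, 0, 0, 0, 6, -0.4, 0, 0, 0, 0, 0, 3, 0, 0, 0, 0, 0, 0, 0, 0, 0, 0, 0, 0, 0, 0, 0, 0, 0, 0, 0])

```text
clock: 74.68
tcp_pos: [0.5772, 0.1098, 0.0761]
tcp_rot: [-1.606, 1.568, 3.106]
contact_force: [-1.1, -3.9, 2.2]
opening: 0.019
```

```bash
python3 -c "
from h import *
cr((.58,.005)); legs((.5834,.1099,.0765,0))"
```

```text
tcp [0.5772 0.1098 0.0761] F [-1.1 -3.9  2.2] r 0.1049 world ang 91.5 open 0.019033619198051792 j [ 0.55  0.5  -0.97  1.76  0.45  1.13 -0.57]
t 74.675 tcp [0.5772 0.1098 0.0761] psi -0.03 open 0.019 F [-1.1 -3.9  2.2] j [ 0.55  0.5  -0.97  1.76  0.45  1.13 -0.57]
turn [-0.  -0.   0.1] shift [-0.4  6.2 -0.1]
```

Emit:
play_rows(motion=[0, 2, 0, 0, 0, 0, 0, 0, 2.5, 0, 0, 0, 0, 0, 0, 1.9, 0, 0, 0, 0, 0, 0, 0, 0, 0, 0, 0, 0, 0, 0, 0, 0, 0, 0, 0])

```text
clock: 75.3
tcp_pos: [0.5834, 0.1098, 0.076]
tcp_rot: [-1.58, 1.568, 3.132]
contact_force: [-2.3, -5.4, 2.5]
opening: 0.0194
```

Emit:
play_rows(motion=[0, 0, 0, 0, 0, 0, 75, 0, 0, 0, 0, 0, 0, 75, 0, 0, 0, 0, 0, 0, 75, 0, 0, 0, 0, 0, 0, 75, -30, 0, 0, 0, 0, 0, 75])

```text
clock: 75.92
tcp_pos: [0.5827, 0.1094, 0.1044]
tcp_rot: [-1.766, 1.566, 2.946]
contact_force: [0.5, -0.2, 0.3]
opening: 0.0606
```

Emit:
play_rows(motion=[-40, 0, 0, 0, 0, 0, 75, -40, 0, 0, 0, 0, 0, 75, -40, -10, -30, 0, 0, 0, 75, 0, -30, -40, 0, 0, 0, 75, 0, -30, -30, 0, 0, 0, 75])

```text
clock: 76.55
tcp_pos: [0.5135, 0.212, 0.2271]
tcp_rot: [2.705, 1.568, 1.136]
contact_force: [0.0, -0.2, 0.5]
opening: 0.0655
```

Emit:
play_rows(motion=[0, 0, 0, 0, 0, 0, 75, 0, 0, 0, 0, 0, 0, 75])

```text
clock: 76.8
tcp_pos: [0.5149, 0.2091, 0.2264]
tcp_rot: [1.903, 1.57, 0.332]
contact_force: [0.0, -1.2, 0.6]
opening: 0.0651
```

```bash
python3 - <<'E'
from h import *
legs((.4945,.0078,.2,-1.5))
snap('side','s15'); d=snap('top','t15'); hsv=cv2.cvtColor(d['color'],cv2.COLOR_BGR2HSV)
def meas(f,hsv,box,z):
    x0,y0,x1,y1=box; m=(hsv[...,1]<40)&(hsv[...,2]>185)
    k=np.zeros(m.shape,np.uint8);k[y0:y1,x0:x1]=m[y0:y1,x0:x1]; n,l,st,c=cv2.connectedComponentsWithStats(k); i=1+np.argmax(st[1:,4])
    ys,xs=np.nonzero(l==i); W=np.array([ray(f,u,v,z)[:2] for u,v in zip(xs,ys)])*1000; ev=np.linalg.eigh(np.cov(W.T))[1][:,1]
    print(f,st[i],W.mean(0).round(1),cv2.minAreaRect(W.astype(np.float32)),np.degrees(np.arctan(ev[1]/ev[0])).round(1))
meas('t9',cv2.cvtColor(cv2.imread('pics/t9.png'),cv2.COLOR_BGR2HSV),(236,194,272,217),.114); meas('t15',hsv,(236,194,272,217),.114)
cv2.imwrite('pics/v15.png',np.hstack([cv2.resize(d['color'][105:235,200:310],(400,473),interpolation=2),cv2.resize(cv2.imread('pics/s15.png')[140:240,210:310],(400,473),interpolation=2)]))
E
```

```text
t 76.8 tcp [0.5149 0.2091 0.2264] psi -0.03 open 0.0651 F [ 0.  -1.2  0.6] j [ 0.53  0.28 -1.12  1.67  0.26  1.36 -0.63]
turn [ 1.5 -0.  -0. ] shift [ 26.4 -15.1 201.8]
t9 [240 198  27  15 363] [492.3   9.9] ((492.9877014160156, 10.14706802368164), (86.73308563232422, 45.5360107421875), 88.56698608398438) 89.1
t15 [239 197  22  15 285] [493.3  25.2] ((494.9642639160156, 22.285184860229492), (46.29170227050781, 69.33936309814453), 1.2936654090881348) 75.6
```

View pics/v15.png

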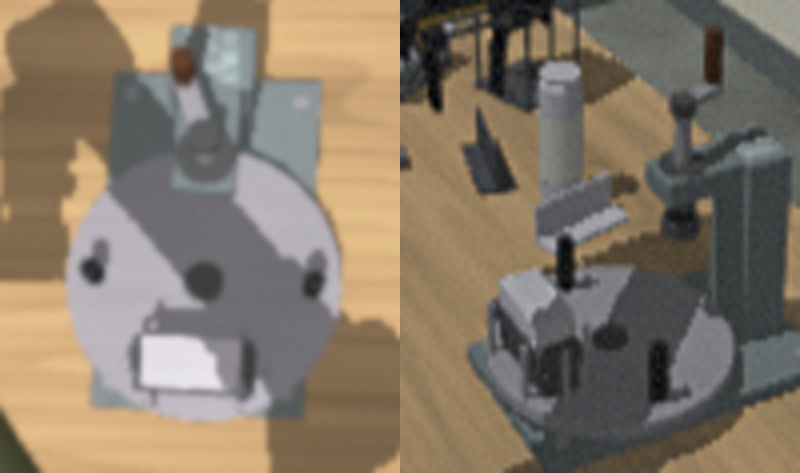

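The stack with the block is back at the front, looking the same as before the turn, and the pad is well up. Now I pick up the block.

Emit:
play_rows(motion=[0, 0, 0, 1.5, 0, 0, 75, 0, -4, 50, 0, 0, 0, 75, 0, -4, 50, 0, 0, 0, 75, 0, -4, 50, 0, 0, 0, 75, 0, -3, 51.8, 0, 0, 0, 75])

```text
clock: 77.53
tcp_pos: [0.494, 0.0063, 0.2263]
tcp_rot: [2.555, 1.57, 0.956]
contact_force: [0.5, 0.0, -0.2]
opening: 0.0654
```

Emit:
play_rows(motion=[0, 0, 0, 0, 0, 0, 75, 40, 0, 0, 0, 0, 0, 75, 30, 0, 0, 0, 0, 0, 75, 0, 0, 0, 0, 0, 0, 75, 0, 0, 0, 0, 0, 0, 75])

```text
clock: 78.15
tcp_pos: [0.495, 0.0093, 0.1573]
tcp_rot: [2.476, 1.568, 0.88]
contact_force: [-0.0, 0.1, -0.2]
opening: 0.0651
```

```bash
python3 -c "
from h import *
legs((.4945,.0076,.1035,-1.5))"
```

```text
t 78.15 tcp [0.495  0.0093 0.1573] psi -1.48 open 0.0651 F [-0.   0.1 -0.2] j [ 0.94  0.14 -1.07  1.89  0.13  1.18 -0.19]
turn [ 0.  -0.1 -0.1] shift [53.8 -0.5  1.7]
```

Emit:
play_rows(motion=[20, -0.5, 1.7, 0, 0, 0, 75, 20, 0, 0, 0, 0, 0, 75, 13, 0, 0, 0, 0, 0, 75, 0, 0, 0, 0, 0, 0, 75, 0, 0, 0, 0, 0, 0, 0], force=30)

```text
clock: 78.78
tcp_pos: [0.4941, 0.0071, 0.1036]
tcp_rot: [2.613, 1.569, 1.016]
contact_force: [0.6, 0.2, 0.1]
opening: 0.0611
```

Emit:
play_rows(motion=[0, 0, 0, 0, 0, 0, 0, 0, 0, 0, 0, 0, 0, 0, 0, 0, 0, 0, 0, 0, 0, 0, 0, 0, 0, 0, 0, 0, 0, 0, 0, 0, 0, 0, 0])

```text
clock: 79.4
tcp_pos: [0.4942, 0.0068, 0.1037]
tcp_rot: [2.173, 1.569, 0.576]
contact_force: [1.0, -0.4, 3.7]
opening: 0.0459
```

Emit:
play_rows(motion=[-5, 0, 0, 0, 0, 0, 0, -10, 0, 0, 0, 0, 0, 0, -25, 0, 0, 0, 0, 0, 0, -30, 0, 0, 0, 0, 0, 0, -25, 0, 0, 0, 0, 0, 0])

```text
clock: 80.03
tcp_pos: [0.4933, 0.007, 0.1993]
tcp_rot: [-2.956, 1.57, 1.73]
contact_force: [0.0, 0.1, -2.9]
opening: 0.0461
```

```bash
python3 -c "
from h import *
legs((.4945,.0076,.2,-110),(.5335,-.4012,.2,-110),(.5335,-.4012,.026,-110.2))"
```

```text
t 80.025 tcp [0.4933 0.007  0.1993] psi -1.49 open 0.0461 F [ 0.   0.1 -2.9] j [ 0.99  0.08 -1.08  1.84  0.07  1.26 -0.14]
turn [ 1.085e+02 -0.000e+00  1.000e-01] shift [-0.7 -1.  -0.9]
turn [0. 0. 0.] shift [   0.   370.8 -176.5]
turn [0.2 0.  0. ] shift [174.   0.   0.]
```

Emit:
play_rows(motion=[0, 0, 0, 9, 0, 0, 0, 0, 0, 0, 9, 0, 0, 0, 0, 0, 0, 9, 0, 0, 0, 0, 0, 0, 9, 0, 0, 0, 0, 0, 0, 9, 0, 0, 0])

```text
clock: 80.65
tcp_pos: [0.493, 0.0069, 0.1981]
tcp_rot: [-1.633, 1.569, 2.262]
contact_force: [-0.6, 0.0, -2.0]
opening: 0.0457
```

Emit:
play_rows(motion=[0, 0, 0, 9, 0, 0, 0, 0, 0, 0, 9, 0, 0, 0, 0, 0, 0, 9, 0, 0, 0, 0, 0, 0, 9, 0, 0, 0, 0, 0, 0, 9, 0, 0, 0])

```text
clock: 81.28
tcp_pos: [0.4931, 0.0069, 0.1981]
tcp_rot: [-0.893, 1.569, 2.218]
contact_force: [0.0, 0.5, -2.1]
opening: 0.0459
```

Emit:
play_rows(motion=[0, 0, 0, 9, 0, 0, 0, 0, 0, 0, 9.7, 0, 0, 0, 0, 37, -17.6, 0, 0, 0, 0, 0, 37, -17.6, 0, 0, 0, 0, 0, 37, -17.6, 0, 0, 0, 0])

```text
clock: 81.9
tcp_pos: [0.5044, -0.1166, 0.1981]
tcp_rot: [-0.781, 1.57, 2.008]
contact_force: [0.8, -0.6, -2.9]
opening: 0.0458
```

Emit:
play_rows(motion=[0, 37, -17.6, 0, 0, 0, 0, 0, 37, -17.6, 0, 0, 0, 0, 0, 37, -17.6, 0, 0, 0, 0, 0, 37, -17.6, 0, 0, 0, 0, 0, 37, -17.6, 0, 0, 0, 0])

```text
clock: 82.52
tcp_pos: [0.523, -0.3208, 0.1977]
tcp_rot: [-0.911, 1.569, 1.878]
contact_force: [0.1, -0.1, -2.8]
opening: 0.0464
```

Emit:
play_rows(motion=[0, 37, -17.6, 0, 0, 0, 0, 0, 37, -17.6, 0, 0, 0, 0, 0, 0, 0, 0, 0, 0, 0, 0, 0, 0, 0, 0, 0, 0])

```text
clock: 83.02
tcp_pos: [0.5307, -0.4004, 0.1973]
tcp_rot: [-1.084, 1.568, 1.705]
contact_force: [0.1, -0.1, -1.6]
opening: 0.0459
```

```bash
python3 -c "
from h import *
legs((.5335,-.4012,.026,-110.2))
a=cv2.imread('pics/t15.png'); h=cv2.cvtColor(a,cv2.COLOR_BGR2HSV)
x0,y0,x1,y1=345,170,395,225
k=np.zeros(h.shape[:2],np.uint8);k[y0:y1,x0:x1]=(h[...,1]>130)[y0:y1,x0:x1]
n,l,st,c=cv2.connectedComponentsWithStats(k); i=1+np.argmax(st[1:,4]); ys,xs=np.nonzero(l==i)
W=np.array([ray('t15',u,v,.012)[:2] for u,v in zip(xs,ys)])*1000; print('board',cv2.minAreaRect(W.astype(np.float32)))"
```

```text
t 83.025 tcp [ 0.5307 -0.4004  0.1973] psi -110.2 open 0.0459 F [ 0.1 -0.1 -1.6] j [ 1.11  0.45 -0.69  1.43  0.29  1.36 -1.51]
turn [-0.   0.1  0.2] shift [171.3  -0.2  -2.9]
board ((533.646240234375, -401.1180114746094), (98.5506820678711, 129.765625), 70.00785064697266)
```

Emit:
play_rows(motion=[40, -0.2, -2.9, 0, 0, 0, 0, 40, 0, 0, 0, 0, 0, 0, 40, 0, 0, 0, 0, 0, 0, 30, 0, 0, 0, 0, 0, 0, 14, 0, 0, 0, 0, 0, 0])

```text
clock: 83.65
tcp_pos: [0.5331, -0.3998, 0.0321]
tcp_rot: [-0.67, 1.567, 2.121]
contact_force: [-0.4, 0.0, -2.4]
opening: 0.0456
```

Emit:
play_rows(motion=[2, 0, 0, 0, 0, 0, 0, 0, 0, 0, 0, 0, 0, 0, 0, 0, 0, 0, 0, 0, 0])

```text
clock: 84.02
tcp_pos: [0.5346, -0.4024, 0.0333]
tcp_rot: [-3.009, 1.569, -0.221]
contact_force: [-0.9, -0.4, -2.6]
opening: 0.0455
```

```bash
python3 -c "
from h import *
legs((.5336,-.4011,.0256,-110.2))"
```

```text
t 84.025 tcp [ 0.5346 -0.4024  0.0333] psi -110.21 open 0.0455 F [-0.9 -0.4 -2.6] j [ 1.08  0.6  -0.63  1.58  0.39  1.09 -1.58]
turn [-0.  -0.1  0. ] shift [ 7.7 -0.9  1.4]
```

Emit:
play_rows(motion=[3, -0.9, 1.4, 0, 0, 0, 0, 2.5, 0, 0, 0, 0, 0, 0, 1, 0, 0, 0, 0, 0, 0, 0, 0, 0, 0, 0, 0, 0])

```text
clock: 84.52
tcp_pos: [0.5326, -0.4005, 0.0258]
tcp_rot: [-0.833, 1.57, 1.956]
contact_force: [-2.5, 0.9, 4.2]
opening: 0.0454
```

Emit:
play_rows(motion=[0.8, 0, 0, 0, 0, 0, 0, 0.8, 0, 0, 0, 0, 0, 0, 0, 0, 0, 0, 0, 0, 0])

```text
clock: 84.9
tcp_pos: [0.5326, -0.4005, 0.0257]
tcp_rot: [-0.137, 1.57, 2.651]
contact_force: [-6.7, 5.3, 11.4]
opening: 0.0454
```

Seated. I release, rise and move clear, then check.

Emit:
play_rows(motion=[-0.8, 0, 0, 0, 0, 0, 0, 0, 0, 0, 0, 0, 0, 85, 0, 0, 0, 0, 0, 0, 85, 0, 0, 0, 0, 0, 0, 85, 0, 0, 0, 0, 0, 0, 85])

```text
clock: 85.52
tcp_pos: [0.5328, -0.4006, 0.0242]
tcp_rot: [-1.331, 1.57, 1.457]
contact_force: [0.4, 0.2, -1.5]
opening: 0.0718
```

Emit:
play_rows(motion=[-10, 0, 0, 0, 0, 0, 100, -40, 0, 0, 0, 0, 0, 100, -40, 0, 0, 0, 0, 0, 100, -40, 0, 0, 0, 0, 0, 100, -40, 0, 0, 0, 0, 0, 100])

```text
clock: 86.15
tcp_pos: [0.5329, -0.4007, 0.1966]
tcp_rot: [-2.408, 1.57, 0.381]
contact_force: [1.1, -0.9, 0.1]
opening: 0.0868
```

Emit:
play_rows(motion=[-40, 0, 0, 0, 0, 0, 100, 0, 40, 15, 0, 0, 0, 100, 0, 40, 15, 0, 0, 0, 100, 0, 40, 15, 0, 0, 0, 100, 0, 40, 15, 0, 0, 0, 100])

```text
clock: 86.78
tcp_pos: [0.4203, -0.5311, 0.2352]
tcp_rot: [-2.545, 1.57, 0.244]
contact_force: [0.2, -0.4, 0.7]
opening: 0.087
```

Emit:
play_rows(motion=[0, 40, 15, 0, 0, 0, 100, 0, 40, 15, 0, 0, 0, 100, 0, 0, 0, 0, 0, 0, 100, 0, 0, 0, 0, 0, 0, 100])

```text
clock: 87.28
tcp_pos: [0.3661, -0.5943, 0.2347]
tcp_rot: [-1.94, 1.569, 0.849]
contact_force: [0.2, 0.5, 0.4]
opening: 0.0873
```

```bash
python3 - <<'E'
from h import *
legs()
d=snap('top','t16'); a=d['color']; snap('side','s16'); h=cv2.cvtColor(a,cv2.COLOR_BGR2HSV)
x0,y0,x1,y1=345,170,395,225
m=(h[...,1]<60)&(h[...,2]>140)
k=np.zeros(m.shape,np.uint8);k[y0:y1,x0:x1]=m[y0:y1,x0:x1]
n,l,st,c=cv2.connectedComponentsWithStats(k); i=1+np.argmax(st[1:,4]); ys,xs=np.nonzero(l==i)
W=np.array([ray('t16',u,v,.036)[:2] for u,v in zip(xs,ys)])*1000; print('block',len(xs),W.mean(0),cv2.minAreaRect(W.astype(np.float32)))
cv2.imwrite('pics/v16.png',np.hstack([cv2.resize(a[125:230,215:395],(600,350),interpolation=2)]))
E
```

```text
t 87.275 tcp [ 0.3661 -0.5943  0.2347] psi -110.18 open 0.0873 F [0.2 0.5 0.4] j [ 1.4   0.49 -0.61  1.29  0.27  1.45 -1.11]
block 311 [ 543.78314027 -402.10964836] ((537.4892578125, -402.6982727050781), (48.04299545288086, 94.56986236572266), 69.24603271484375)
```

```bash
python3 - <<'E'
from h import *
for f in('t7','t16'):
    g=cv2.cvtColor(cv2.imread(f'pics/{f}.png'),cv2.COLOR_BGR2GRAY); R=g[190:220,234:278].astype(int)
    print(f); print(R[::4,::3])
a=cv2.imread('pics/t7.png')[192:218,230:280].astype(np.float32); b=cv2.imread('pics/t16.png')[192:218,230:280].astype(np.float32)
print('shift',cv2.phaseCorrelate(a.mean(2),b.mean(2)))
d=cv2.absdiff(cv2.imread('pics/t5.png'),cv2.imread('pics/t16.png')).max(2); s=cv2.imread('pics/s16.png'); s15=cv2.imread('pics/s13.png')
K=np.zeros_like(d)
from itertools import product
n,l,st,c=cv2.connectedComponentsWithStats((cv2.GaussianBlur(d,(5,5),0)>60).astype(np.uint8)); print([x.tolist() for x in st[1:] if x[4]>40])
E
```

```text
t7
[[178 179 179 143 174 181 181 181 181 181 180 143 176 179 179]
 [181 180 146 132 110 108 109 110 120 119 120 133 120 177 180]
 [181 129 102  99  97  96  97 127 100 106 105 102 106 172 178]
 [166 101  94  94  94  94 108 162  95  94  95  95 105 136 179]
 [171 128  95  95  94  96 115 158  97  96  97  97 119 164 183]
 [181 138  96  97  96  97 124 149  97  97  97  97 120 182 184]
 [159 183 166 158 178 177 177 178 177 170 159 116 168 184 168]
 [177 167 171 177 182 183 186 186 188 187 183 161 158 143 144]]
t16
[[168 169 166 128 166 170 172 171 171 169 169 136 167 169 169]
 [170 169 117 120 102 102 102 102 103 113 112 121 124 170 172]
 [171 110  88  88  94  95 128 105  92  89  99  97 115 163 170]
 [155  92  89  89  89  88 149 109  89  91  91  89 108 123 169]
 [161  99  90  89  89  91 154 103  91  91  91  92 107 157 174]
 [171 105  89  90  90  92 157  97  92  92  92  92 145 171 174]
 [150 170 162 154 171 169 166 167 164 157 143 111 168 173 159]
 [167 159 162 166 174 174 176 177 177 177 172 158 149 135 136]]
shift ((-0.5099584010631588, 0.7926483347558904), 0.8879139008345427)
[[248, 112, 9, 16, 112], [160, 131, 68, 69, 2119], [280, 142, 179, 168, 6830], [230, 167, 19, 18, 185], [72, 191, 162, 193, 11092], [259, 198, 53, 85, 2145], [440, 225, 72, 54, 1903], [241, 289, 8, 13, 43], [478, 300, 25, 28, 357], [444, 332, 68, 52, 1604], [281, 376, 12, 8, 57]]
```

```bash
python3 -c "
from bench import robot
print(robot.hand_in())"
```

```text
the job is handed in; nothing more can be done
None
```

The job is done and handed in at about 87 s of the 210 s allowed. I did the steps in the order asked.

- **Stacking:** The table started about 0.1 rad off front, so I first squared it to the front by a handpost. Only two coupons were present. I stacked both on the anvil and laid the block on top, in line with them.
- **Pressing:** I turned the table half a turn clockwise. I wound the crank to the computed contact point plus half a turn, then back two full turns, which leaves the pad about 24 mm clear. The contact point came from the crank angle and stack height. A picture showed the pad just above the block shortly before it, but contact itself was not measured, because the force is too small to read at the handle.
- **Finishing:** I turned the table on clockwise to complete the full turn. I then put the block back on the wooden board and moved the arm clear.

**Last checks:**
- **Table:** It reads at the front within about 0.02 rad.
- **Block:** It lies flat and square to the board, about 3 mm off its middle along its length.
- **Coupons:** Still stacked on the anvil. The top one sits about 2 mm further along its length than when I laid it, within the 6 mm of play. I could not check separately whether the lower one had moved.
- **Robot:** The measured force was about zero at the end, so it was touching nothing.
- **Not checked:** The 16-picture limit meant the final scene was judged by pixel measurements, not by eye. I made no separate final check of the other things on the bench, though no contact with them showed in the forces.

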